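# Put the spacer plates back in their slotted rack

### The job

Put the two loose spacer plates back in the rack on the surface plate, each in the slot it fits. Hook the plate's low front tab under the keeper bar with the plate tilted rear end up, then swing the rear down and press it home so the sprung catch snaps over its rear foot. Press gently, and leave the third plate in its slot and the jar, tape roll and steel coupling where they are.

Things in the scene. Friction and masses are not known exactly. Their poses are not given: they have to be found in the camera images.
- surface_plate: Fixed dark cast-iron surface plate, 223 (x) x 345 (y) x 78 mm high, on which the rack stands; origin at the underside's centre
- rack: Metal rack, fixed on the surface plate, with three slots along its x axis, 52 mm apart along y. Origin at its underside, midway along the middle slot's centre line; z up. Base 8 thick, x -63 to 83, y -91 to 85 mm. Slot walls 104 long with rounded tops 34 mm above the underside, so each slot narrows downward to its width: 14.6 (left, +y), 20.6 (middle), 26.6 mm (right, -y). Front is -x
- keeper_bar (a point): Middle of the round keeper bar, 6 mm thick, that crosses all slots at the rack's front: axis at rack x = -47, 13 mm above the slot floor (10 mm free below it). In front of it a stop wall, 16 mm above the slot floor, inner face at rack x = -51.5. A level plate cannot get in: its tab must go under the bar with the plate tilted about 20 degrees, rear end up, until it meets the stop wall
- slot_thin (a point): Slot for the 12 mm plate (rack's left, y = +52): point on the slot floor, 8 mm above the rack's underside, where the plate's origin comes when seated. Axes as the rack
- slot_mid (a point): Slot for the 18 mm plate (rack's middle), likewise
- slot_thick (a point): Slot for the 24 mm plate (rack's right, y = -52), likewise
- plate_thin: Loose steel spacer plate standing on the bench, 100 long (its x) x 12 thick (y) x 66 high (z), 0.15 to 0.25 kg. Origin: centre of the underside, z up. Front: a tab 8 high, x -50 to -34. Body 66 high, x -34 to +30: grip it across its thickness. Rear foot 14 high, x 30 to 50, its end round (radius 7). In the rack its x axis points as the rack's, tab to the rack's front
- plate_mid: The same plate, but 18 mm thick, 0.2 to 0.34 kg, standing loose on the bench
- plate_thick: The same plate, but 24 mm thick, already seated in the right slot: it shows the finished state
- front_thin (a point): Tip of the front tab of the 12 mm plate, at its underside (x = -50)
- front_mid (a point): Tip of the front tab of the 18 mm plate, likewise
- front_thick (a point): Tip of the front tab of the 24 mm plate, likewise
- catch_thin (a joint): Sprung catch of the 12 mm slot: brass cross bar 12 mm thick, axis at rack x = 52.5, 17 mm above the slot floor; housing behind it from x = 62, 26 mm high. 0 = forward, at rest; grows to 0.008 m as the rear foot pushes it back on the way down (spring 2 to 5 N: press 5 to 15 N down on top of the body near its rear edge). Snaps forward over the foot when the plate is home
- catch_mid (a joint): Sprung catch of the slot for the 18 mm plate, likewise
- jar: Jar with screw cap, 66 mm across, 63 high, stands by; origin at the underside's centre
- tape: Black tape roll 66 mm across, 20 high, lies by; origin at the underside's centre
- coupling: Steel coupling (short tube), 36 mm across, 42 high, stands by; origin at the underside's centre
There are look-alikes about, which are no part of the job. What is shaped like the plate_thin but black or green is not meant.

How it is judged:
By the outcome, as a careful person would: the job done as asked, in the order asked, and still so for the second after the job is handed in, with the robot touching nothing.
It also fails if it takes over 72 s, if anything falls off the work surface, if the arm or the gripper's body presses on something with over 40 N, if the wrist force passes 120 N, or if a joint passes its speed limit or range.

### The arm

A 6-joint arm with a two-finger parallel gripper is mounted at the origin on a cart in front of the work surface, level with it; the furniture and walls round the work are solid. World frame = base frame: x ahead of the robot, y to its left, z up, the work surface at z = 0. Lengths are in mm, angles in rad, forces in N, time in s.
With the tool pointing down it reaches from about 250 to 800 mm from the base axis. Payload 8.5 kg.
Tool frame: the origin (TCP) lies midway between the tips of the shut fingers; the grasp point (between the pads) lies 19 mm behind it; z points along the fingers, x is the direction in which the jaws open and shut, and the axes are right-handed (so a half turn about z gives the same grasp; the last joint's range is limited). The gripper opens to 85 mm and grips with 20 to 120 N. Pads are 22 mm wide; open, the fingers measure 114 mm over their backs; the gripper's body (76 mm by 85 mm) begins 54 mm behind the grasp point. The pads swing forward as they close: fully open they stand 13 mm farther back than shut.
Start: joints at [-1.166, 0.238, -0.013, 1.319, 0, 1.571], TCP at [206.744, -482.53, 231.276] pointing down, gripper open.
Joint ranges: [-2.66, 2.66], [-1.03, 1.9], [-1.14, 1.46], [-1.82, 2.27], [-1.45, 1.34], [-3.14, 3.14]. Speed limits (rad/s): [2.22, 2.22, 2.79, 3.14, 3.14, 3.14].

### API

Orientations are given as a unit quaternion [w, x, y, z].
In Python, from cell import sensors, capture, close_job, search_frame, cut_out, spot_point gives the robot as it stands. The module is installed in compiled form; this text tells all that it offers.
- The arm moves only by the tool arm_command, never from a script. Its argument "plan" is one flat list of numbers, 6 for each row, row after row: the shift along the tool's x, y, z in m, then the turn, a rotation vector about the tool's x, y, z in degrees. A call has exactly 5 rows; each row shifts and turns the pose as measured when the row begins, along the tool's axes as they then stand; what a row does not reach is not made up. A row lasts 1/8 s, in which the tool goes at most 62.5 mm and 10.7 degrees, less where a joint would pass 70% of its speed; a pose out of reach is approached as far as the arm can. A call is refused whole if a number of a shift passes 0.0625 or a number of a turn 10.7, either way. A call with a gripper value outside its range is refused whole. "hand" is the closure, from -1 (fully open) to 1 (shut), set as the call begins (left out, the last holds). The fingers move at their own pace and stop on an object; "squeeze" is the grip in N (left out, the last holds). Time passes only in rows, so rows that do not move let the fingers close, or fill a call up. It gives the time, the measured TCP pose, the force and the opening at its end, in the units of the state.
- sensors.read_state(): the state, without advancing time (a new reading comes with each control period).
- capture(name): name is "scene" or "top" or "wrist"; returns a dict with "image" (384x512x3 uint8, red, green, blue), "fx", "fy", "cx", "cy" (pixels), "pose" (4x4, takes a point from camera to world coordinates). Camera axes: x right, y up, looking along -z (the intrinsics and any distortion apply to the point x, -y, -z); pixel columns grow to the right and rows downward; lengths in mm; the calibration is good to about 2 mm. A picture is of the moment at which its call begins. There is no depth.
- close_job(): hands the job in, once; it reports no verdict.
Trained networks look in a picture, given as the dict that the camera call returned (one of the last four; its "shot" number tells which), for a name from the list of things; names that differ only in an ending like _2 or _b are one class to them, and where a whole thing is asked for, a point or a joint stands for the part that bears it (a point fixed in the world has none). Each returns a list of dicts, best first, with "conf" (0 to 1); they miss things now and then, are a little off and sometimes report something else, mostly with a low value. They report only what shows in the picture. A call takes as long as a camera call. They do not tell look-alikes from the thing itself.
- search_frame(name, picture): "position" ([x, y, z] in mm, in world coordinates, good to about 4 mm: the middle of the surface that is visible of it).
- cut_out(name, picture): "pixels" (384x512 bool, what is visible of it).
- spot_point(name, picture): "position" ([x, y, z] in mm, in world coordinates, good to about 4 mm: a listed point, or the origin of a listed thing).
The state is a dict: "t": time; "joint_positions": joint angles; "qd": joint speeds; "joint_efforts": joint torques, N m; "tcp_pos": TCP position; "tcp_rot": TCP orientation; "ft_force": force on the tool from outside, world axes, zero at the start; "moment": the same for the moment, N m; "opening": finger opening in mm.
Only numpy, scipy, OpenCV 4.12 (cv2) and the standard library are available. Lean on these libraries where they do the work, as an engineer would, in place of code of your own. Each camera call takes 0.05 s, during which the arm holds its last target. There are 200 camera calls.

## Working session

There is one attempt and no reset: what is moved stays moved. The work goes in short steps, Python scripts to look and compute and a tool call to move; the robot and the scene stay as the last step left them, time stands still between calls to the robot, and variables do not carry over. Pictures are saved under pics/ and viewed, on a budget of 10 in all, crops included, one or two more only if the job needs it, and the job is handed in when it is done.

Besides the shell and the picture viewer there is one more tool, called after "Call:" by a JSON object that holds its "name" and its "arguments". arm_command: Moves the arm, as the interface text tells. Its arguments: {"type":"object","properties":{"plan":{"type":"array"},"hand":{"type":"number"},"squeeze":{"type":"number"}},"required":["plan"]}

```bash
mkdir -p pics; ls; python3 - <<'E'
from cell import *
import cv2,numpy as np
print(sensors.read_state())
a=capture("scene");b=capture("top")
for n,p in(("scene",a),("top",b)):
    cv2.imwrite(f"pics/{n}0.png",p["image"][...,::-1])
    print(n,p["fx"],p["fy"],p["cx"],p["cy"],[k for k in p],np.round(p["pose"],3).tolist())
    for t in ["surface_plate","rack","keeper_bar","slot_thin","slot_mid","slot_thick","plate_thin","plate_mid","plate_thick","front_thin","front_mid","front_thick","jar","tape","coupling"]:
        r=spot_point(t,p); print(t,[(np.round(q["position"]).tolist(),round(q["conf"],2)) for q in r])
E
```

```text
pics
{'t': 0.0, 'joint_positions': array([-1.16599475e+00,  2.38788980e-01, -1.42748527e-02,  1.31920322e+00,
        1.88353180e-05,  1.57080215e+00]), 'qd': array([-0.00185449, -0.00258052, -0.00072281,  0.00015384, -0.00076158,
       -0.00088343]), 'joint_efforts': array([ 8.08393033e-04, -5.38788271e+01,  3.46437836e+01,  1.83359912e-02,
        3.56472424e-05,  2.15433410e-06]), 'tcp_pos': array([ 206.60091841, -482.17427376,  230.66531052]), 'tcp_rot': array([-4.12698596e-04,  8.34814428e-01, -5.50530954e-01, -6.08709420e-04]), 'ft_force': array([ 0.25612804,  0.52940087, -0.46760585]), 'moment': array([-0.01974354,  0.02888209,  0.02171338]), 'opening': 85.3145277142994}
scene 489.9433910711917 489.9433910711917 265.0395731798415 191.78038312151625 ['image', 'fx', 'fy', 'cx', 'cy', 'pose', 'shot'] [[-0.878, 0.174, -0.447, -24.038], [-0.479, -0.335, 0.811, 1060.637], [-0.009, 0.926, 0.378, 546.249], [0.0, 0.0, 0.0, 1.0]]
surface_plate [([621.0, 171.0, -2.0], 0.83)]
rack [([588.0, 150.0, 85.0], 0.74), ([630.0, 204.0, 76.0], 0.67)]
keeper_bar [([582.0, 202.0, 99.0], 0.64), ([629
[... 1050 characters left out ...]
([583.0, 149.0, 91.0], 0.38)]
keeper_bar [([577.0, 202.0, 97.0], 0.62)]
slot_thin [([624.0, 259.0, 84.0], 0.89), ([624.0, 416.0, 3.0], 0.69)]
slot_mid [([627.0, 204.0, 86.0], 0.91)]
slot_thick [([637.0, 159.0, 88.0], 0.79)]
plate_thin [([296.0, 205.0, 5.0], 0.77), ([432.0, 240.0, 1.0], 0.75), ([604.0, -167.0, 1.0], 0.75)]
plate_mid [([426.0, 128.0, 3.0], 0.87), ([499.0, 373.0, 0.0], 0.16)]
plate_thick [([632.0, 154.0, 89.0], 0.71)]
front_thin [([386.0, 270.0, 2.0], 0.73), ([250.0, 223.0, -1.0], 0.64)]
front_mid [([380.0, 105.0, -3.0], 0.63)]
front_thick [([586.0, 149.0, 87.0], 0.88)]
jar [([622.0, 416.0, 4.0], 0.83)]
tape [([499.0, 374.0, -1.0], 0.85)]
coupling [([656.0, -75.0, -4.0], 0.54)]
```

View pics/scene0.png

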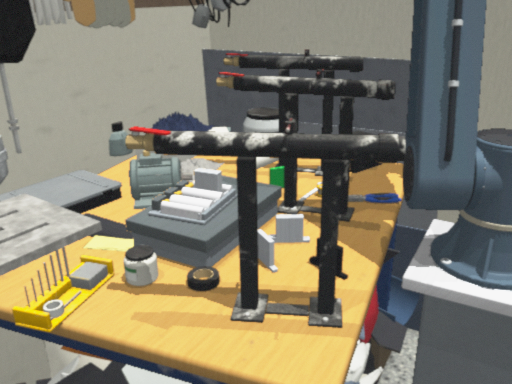

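View pics/top0.png

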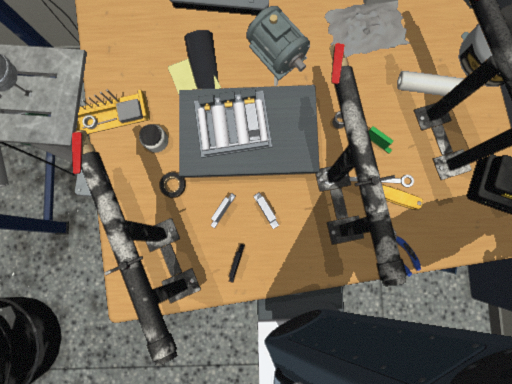

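Scene view: the grey thin plate is near the pipe stand at (265,250) and the grey mid plate is at (289,228). The third plate is in the rack at (208,180). In the top view, the plates at (222,210) and (266,209) are grey. The black look-alike is at (236,262) and the green one at (380,138), so neither is meant. Black and white pipes on stands are obstacles: (80..165, 140..350) and (345..395, 60..275). I'll triangulate those and enlarge the plates.

```bash
cat > h.py <<'E'
from cell import *
import cv2,numpy as np
from scipy.spatial.transform import Rotation as R
def ray(p,u,v):
    d=np.array([(u-p["cx"])/p["fx"],-(v-p["cy"])/p["fy"],-1.]);d=p["pose"][:3,:3]@d
    return p["pose"][:3,3],d/np.linalg.norm(d)
def onz(p,u,v,z):
    o,d=ray(p,u,v);return o+d*(z-o[2])/d[2]
def proj(p,X):
    X=np.atleast_2d(X);c=(X-p["pose"][:3,3])@p["pose"][:3,:3]
    return np.c_[p["cx"]+p["fx"]*c[:,0]/-c[:,2],p["cy"]-p["fy"]*c[:,1]/-c[:,2]]
def tri(p,a,q,b):
    o1,d1=ray(p,*a);o2,d2=ray(q,*b)
    s,t=np.linalg.lstsq(np.c_[d1,-d2],o2-o1,rcond=None)[0]
    A,B=o1+s*d1,o2+t*d2
    return (A+B)/2,np.linalg.norm(A-B)
E
python3 - <<'E'
from h import *
a=capture("scene");b=capture("top")
for n,u,v in (("L far",(158,141),(85,148)),("L near",(403,149),(165,350)),("R far(2)",(222,80),(346,65)),("R near(2)",(392,90),(396,277)),("Rfar(3)",(230,60),(346,65)),("R near(3)",(362,64),(396,277))):
    X,e=tri(a,u,b,v);print(n,X.round(),round(e,1))
# pipe at z hypotheses
im=b["image"]
c1=cv2.resize(im[185:290,205:290],None,fx=5,fy=5,interpolation=cv2.INTER_CUBIC)
c2=cv2.resize(im[85:165,190:280],None,fx=4.2,fy=4.2,interpolation=cv2.INTER_CUBIC)
H=max(c1.shape[0],c2.shape[0]);o=np.zeros((H,c1.shape[1]+c2.shape[1],3),np.uint8)
o[:c1.shape[0],:c1.shape[1]]=c1;o[:c2.shape[0],c1.shape[1]:]=c2
print(o.shape,c1.shape);cv2.imwrite("pics/crop1.png",o[...,::-1])
for t in("plate_thin","plate_mid"):
  for n,p in(("s",a),("t",b)):
    for q in cut_out(t,p):
        m=q["pixels"];ys,xs=np.nonzero(m)
        print(n,t,round(q["conf"],2),m.sum(),xs.min(),xs.max(),ys.min(),ys.max(),p["image"][m].mean(0).round())
E
```

```text
L far [520. 458. 320.] 16.0
L near [150. 310. 314.] 16.7
R far(2) [682. -26. 331.] 31.1
R near(2) [272. -98. 330.] 3.5
Rfar(3) [654. -16. 385.] 23.0
R near(3) [307. -66. 396.] 58.9
(525, 803, 3) (525, 425, 3)
s plate_thin 0.81 359 310 347 238 278 [59. 51. 41.]
s plate_thin 0.7 580 258 277 229 272 [152. 150. 145.]
s plate_thin 0.59 287 270 284 166 187 [ 39. 124.  60.]
t plate_thin 0.89 386 368 392 126 153 [ 58. 112.  58.]
t plate_thin 0.51 175 229 241 247 280 [44. 42. 41.]
s plate_mid 0.65 769 271 308 214 242 [151. 153. 153.]
s plate_mid 0.25 2409 148 236 180 224 [177. 179. 177.]
t plate_mid 0.62 283 254 276 194 227 [200. 201. 202.]
```

View pics/crop1.png

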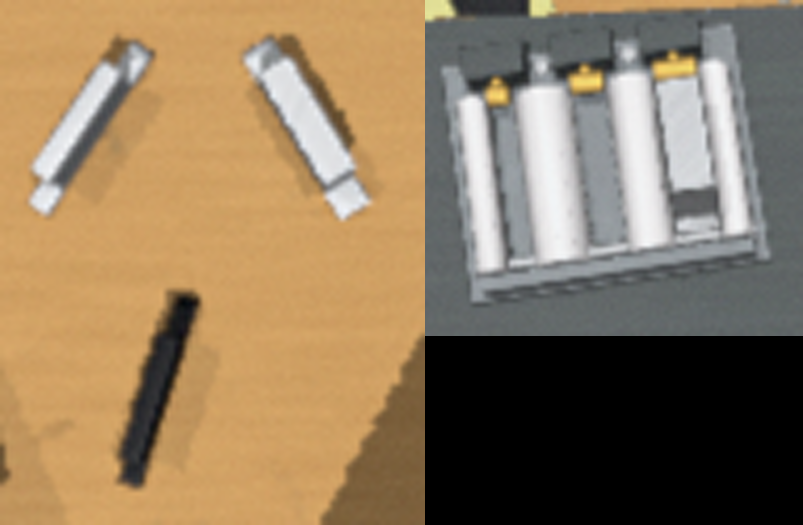

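Crop: the left grey plate is thin (12), with its tab at lower left (45,195) and foot at upper right. The other grey plate is thicker (18), with its tab at lower right (350,200). The third plate shape is black and excluded. The rack's slots are, from the left, thin, mid, and thick (filled, catch bar over the foot). Next I'll fit the poses precisely and locate the third pipe.

```bash
cat >> h.py <<'E'
TH={"plate_thin":12.,"plate_mid":18.,"plate_thick":24.}
def boxes(th):
    def b(x0,x1,z1): return np.array([[x,y,z] for x in(x0,x1) for y in(-th/2,th/2) for z in(0,z1)],float)
    return [b(-50,-34,8),b(-34,30,66),b(30,49,12)]
def rend(p,bs,T,s=4):
    m=np.zeros((384*s,512*s),np.uint8)
    for b in bs:
        uv=proj(p,b@T[:3,:3].T+T[:3,3]);h=cv2.convexHull(((uv+.5)*s).astype(np.int32));cv2.fillConvexPoly(m,h,255)
    return cv2.resize(m,(512,384),interpolation=cv2.INTER_AREA)/255.
def TZ(x,y,z,yaw):
    T=np.eye(4);T[:3,:3]=R.from_euler("z",yaw,degrees=True).as_matrix();T[:3,3]=x,y,z;return T
E
python3 - <<'E'
from h import *
from scipy.optimize import minimize
a=capture("scene");b=capture("top")
print("3rd pipe near end",onz(a,362,64,340).round(),"far",onz(a,230,60,340).round())
print("R near",onz(b,396,277,330).round(),"top view pt", onz(b,505,80,340).round(), onz(b,482,5,340).round())
def mask(p,X):  # grey: low saturation & bright, near the guess
    hsv=cv2.cvtColor(p["image"],cv2.COLOR_RGB2HSV);m=((hsv[...,1]<60)&(hsv[...,2]>75)).astype(float)
    uv=proj(p,X)[0];w=np.zeros((384,512));cv2.circle(w,tuple(int(v) for v in uv),38,1,-1);return m,w
for n,g in(("plate_thin",(430,241,-33)),("plate_mid",(427,127,25))):
  for lab,cams in(("top",[b]),("both",[a,b])):
    ms=[mask(p,[g[0],g[1],33]) for p in cams]
    def cost(q):
        T=TZ(q[0],q[1],0,q[2]);c=0
        for p,(m,w) in zip(cams,ms):
            r=rend(p,boxes(TH[n]),T);c+=(np.abs(r-m)*w).sum()/r.sum()
        return c
    best=min((minimize(cost,np.add(g,d),method="Nelder-Mead",options=dict(initial_simplex=np.add(g,d)+np.array([[0,0,0],[6,0,0],[0,6,0],[0,0,8]]))) for d in([0,0,0],[3,-3,5],[-3,3,-5])),key=lambda r:r.fun)
    print(n,lab,best.x.round(1),round(best.fun,3))
# rack from plate_thick + slots, top pixel picks (crop2 scale 4.2, off 190,85, x0 425)
pk=lambda u,v:((u-425)/4.2+190-.5+.12,(v)/4.2+85-.5+.12)
for nm,u,v,z in(("fl base corner",478,302,86),("fr",767,258,86),("bl",445,68,86),("br",733,27,86),("stopwall L top in",480,268,102),("stopwall R top in",752,235,102),("catch thin",497,90,103),("catch mid",585,77,103),("catch thk",674,65,103)):
    print(nm,onz(b,*pk(u,v),z).round(1))
for t in ["keeper_bar","slot_thin","slot_mid","slot_thick","rack","front_thick"]:
    print(t,[np.round(q["position"],0).tolist() for p in(a,b) for q in spot_point(t,p)[:1]])
E
```

```text
3rd pipe near end [ 452. -425.  340.] far [ 872. -336.  340.]
R near [274. -97. 330.] top view pt [ 623. -320.  340.] [ 773. -294.  340.]
plate_thin top [431.5 239.1 -34.6] 0.375
plate_thin both [431.5 239.6 -33.2] 2.105
plate_mid top [427.9 127.4  29.2] 0.293
plate_mid both [428.3 127.7  30. ] 1.477
fl base corner [556.6 278.5  86. ]
fr [577.1 109.6  86. ]
bl [699.4 296.9  86. ]
br [718.4 125.1  86. ]
stopwall L top in [572.8 274.7 102. ]
stopwall R top in [586.9 118.  102. ]
catch thin [678.5 263.6 103. ]
catch mid [684.5 212.2 103. ]
catch thk [689.9 160.2 103. ]
keeper_bar [[584.0, 202.0, 100.0], [579.0, 204.0, 96.0]]
slot_thin [[624.0, 261.0, 84.0], [626.0, 260.0, 86.0]]
slot_mid [[628.0, 201.0, 84.0]]
slot_thick [[634.0, 155.0, 82.0], [637.0, 158.0, 89.0]]
rack [[632.0, 205.0, 75.0], [629.0, 206.0, 76.0]]
front_thick [[588.0, 151.0, 85.0], [586.0, 149.0, 86.0]]
```

```bash
cat >> h.py <<'E'
def Q(q): return R.from_quat([q[1],q[2],q[3],q[0]])
def tool(jaw_az,tilt=0):  # tool rot: jaws along azimuth jaw_az (deg); plate x axis = jaw_az-90; tilt = plate rear up
    c=jaw_az-90
    return R.from_euler("z",c,degrees=True)*R.from_euler("y",-tilt,degrees=True)*R.from_matrix(np.array([[0,1,0],[1,0,0],[0,0,-1]]).T)
def plan(wps,pr=3):
    """wps: list of (pos mm, Rot, rows, rotvec hint or None); prints 5-row groups, rounded, simulating exact rows"""
    s=sensors.read_state();p=np.array(s["tcp_pos"]);r=Q(s["tcp_rot"]);out=[]
    for pos,rot,n,*h in wps:
        for k in range(n,0,-1):
            dp=r.inv().apply((np.array(pos,float)-p)/k)
            rv=(r.inv()*rot).as_rotvec(degrees=True)
            if h and h[0] and np.linalg.norm(rv)>10 and np.sign(rv[2])!=np.sign(h[0]): rv=-rv/np.linalg.norm(rv)*(360-np.linalg.norm(rv))
            row=np.r_[np.round(dp/1000,pr+1 if np.abs(dp).max()<10 else pr),np.round(rv/k,1)]+0.
            out.append(row);p=p+r.apply(row[:3]*1000);r=r*R.from_rotvec(row[3:],degrees=True)
    while len(out)%5: out.append(np.zeros(6))
    for i in range(0,len(out),5): print("["+", ".join(f"{v:g}" for v in np.concatenate(out[i:i+5]))+"]")
    print("ends",p.round(1),"max",np.abs(out).max(0))
E
python3 - <<'E'
from h import *
s=sensors.read_state();r0=Q(s["tcp_rot"])
print(r0.as_matrix().round(2).tolist(),tool(119.5).as_matrix().round(2).tolist())
plan([((150,-350,470),r0,5),((400,119,470),tool(119.5),20,-1),((428,127,250),tool(119.5),5)])
E
```

```text
[[0.39, -0.92, -0.0], [-0.92, -0.39, 0.0], [-0.0, 0.0, -1.0]] [[-0.49, 0.87, 0.0], [0.87, 0.49, 0.0], [0.0, 0.0, -1.0]]
[-0.029, 0, -0.048, 0, 0, 0, -0.029, 0, -0.048, 0, 0, 0, -0.029, 0, -0.048, 0, 0, 0, -0.029, 0, -0.047, 0, 0, 0, -0.028, 0, -0.048, 0, 0, 0]
[-0.017, -0.021, 0, 0, 0, -9.3, -0.013, -0.023, 0, 0, 0, -9.3, -0.009, -0.025, 0, 0, 0, -9.3, -0.005, -0.026, 0, 0, 0, -9.3, -0.001, -0.027, 0, 0, 0, -9.3]
[0.004, -0.026, 0, 0, 0, -9.3, 0.008, -0.025, 0, 0, 0, -9.3, 0.012, -0.024, 0, 0, 0, -9.3, 0.015, -0.022, 0, 0, 0, -9.3, 0.019, -0.019, 0, 0, 0, -9.3]
[0.022, -0.016, 0, 0, 0, -9.3, 0.024, -0.012, 0, 0, 0, -9.3, 0.025, -0.008, 0, 0, 0, -9.3, 0.026, -0.004, 0, 0, 0, -9.3, 0.026, 0.001, 0, 0, 0, -9.4]
[0.026, 0.005, 0, 0, 0, -9.3, 0.025, 0.009, 0, 0, 0, -9.4, 0.023, 0.013, 0, 0, 0, -9.3, 0.021, 0.017, 0, 0, 0, -9.4, 0.017, 0.02, 0, 0, 0, -9.3]
[-0.001, 0.006, 0.044, 0, 0, 0, -0.001, 0.006, 0.044, 0, 0, 0, -0.002, 0.005, 0.044, 0, 0, 0, -0.001, 0.006, 0.044, 0, 0, 0, -0.002, 0.005, 0.044, 0, 0, 0]
ends [428.  126.7 250.3] max [0.029 0.027 0.048 0.    0.    9.4  ]
```

Call:
{"name": "arm_command", "arguments": {"plan": [-0.029,0,-0.048,0,0,0,-0.029,0,-0.048,0,0,0,-0.029,0,-0.048,0,0,0,-0.029,0,-0.047,0,0,0,-0.028,0,-0.048,0,0,0]}}

```text
t: 3.22
tcp_pos: [148.5, -346.5, 473.9]
tcp_rot: [-0.002, 0.835, -0.551, -0.003]
ft_force: [0.2, -0.3, -0.7]
opening: 85.4
```

Call:
{"name": "arm_command", "arguments": {"plan": [-0.017,-0.021,0,0,0,-9.3,-0.013,-0.023,0,0,0,-9.3,-0.009,-0.025,0,0,0,-9.3,-0.005,-0.026,0,0,0,-9.3,-0.001,-0.027,0,0,0,-9.3]}}

```text
t: 3.85
tcp_pos: [210.4, -224.9, 478.7]
tcp_rot: [0.001, 0.986, -0.166, 0.001]
ft_force: [0.3, -0.5, -1.3]
opening: 85.5
```

Call:
{"name": "arm_command", "arguments": {"plan": [0.004,-0.026,0,0,0,-9.3,0.008,-0.025,0,0,0,-9.3,0.012,-0.024,0,0,0,-9.3,0.015,-0.022,0,0,0,-9.3,0.019,-0.019,0,0,0,-9.3]}}

```text
t: 4.47
tcp_pos: [270.4, -101.6, 479.3]
tcp_rot: [0.003, 0.968, 0.25, 0.002]
ft_force: [0.5, -0.5, -0.2]
opening: 85.4
```

Call:
{"name": "arm_command", "arguments": {"plan": [0.022,-0.016,0,0,0,-9.3,0.024,-0.012,0,0,0,-9.3,0.025,-0.008,0,0,0,-9.3,0.026,-0.004,0,0,0,-9.3,0.026,0.001,0,0,0,-9.4]}}

```text
t: 5.1
tcp_pos: [326.2, 23.7, 479.8]
tcp_rot: [0.004, 0.782, 0.624, 0.002]
ft_force: [0.6, -0.8, -0.9]
opening: 85.4
```

Call:
{"name": "arm_command", "arguments": {"plan": [0.026,0.005,0,0,0,-9.3,0.025,0.009,0,0,0,-9.4,0.023,0.013,0,0,0,-9.3,0.021,0.017,0,0,0,-9.4,0.017,0.02,0,0,0,-9.3]}}

```text
t: 5.72
tcp_pos: [379.7, 150.2, 480.4]
tcp_rot: [0.005, 0.458, 0.889, 0.0]
ft_force: [0.1, -0.9, -0.3]
opening: 85.4
```

```bash
python3 - <<'E'
from h import *
plan([((428,127,230),tool(119.5),5)])
E
```

```text
[-0.009, 0.005, 0.05, 0.1, 0.1, 1.2, -0.009, 0.005, 0.05, 0.1, 0.1, 1.2, -0.009, 0.005, 0.05, 0.1, 0.1, 1.2, -0.009, 0.006, 0.05, 0, 0.1, 1.2, -0.008, 0.006, 0.051, 0.1, 0.1, 1.2]
ends [427.7 127.3 229.7] max [0.009 0.006 0.051 0.1   0.1   1.2  ]
```

Call:
{"name": "arm_command", "arguments": {"plan": [-0.009,0.005,0.05,0.1,0.1,1.2,-0.009,0.005,0.05,0.1,0.1,1.2,-0.009,0.005,0.05,0.1,0.1,1.2,-0.009,0.006,0.05,0,0.1,1.2,-0.008,0.006,0.051,0.1,0.1,1.2]}}

```text
t: 6.35
tcp_pos: [432.5, 130.5, 225.9]
tcp_rot: [0.003, 0.502, 0.865, 0.004]
ft_force: [0.5, 0.3, -0.1]
opening: 85.2
```

```bash
python3 - <<'E'
from h import *
s=sensors.read_state();print(s["tcp_pos"].round(1),s["tcp_rot"].round(3),s["joint_positions"].round(2))
w=capture("wrist");cv2.imwrite("pics/w1.png",w["image"][...,::-1])
print(w["fx"],w["cx"],w["cy"],w["pose"].round(2).tolist())
for n,g in (("plate_mid",[428,127.5,0,29.5]),("plate_thin",[431.5,239,0,-34])):
    print(n,[(np.round(q["position"],0),round(q["conf"],2)) for q in spot_point(n,w)],proj(w,np.array([g[:3],[*g[:2],66]])).round())
E
```

```text
[432.5 130.5 225.9] [0.003 0.502 0.865 0.004] [ 0.29  0.11 -0.19  1.26  0.   -0.23]
330.07061687716725 253.36652143068602 188.22822643911888 [[-0.5, -0.83, -0.27, 364.79], [0.87, -0.47, -0.15, 91.29], [-0.0, -0.31, 0.95, 368.5], [0.0, 0.0, 0.0, 1.0]]
plate_mid [(array([427., 128.,  -3.]), 0.78)] [[254. 148.]
 [254. 162.]]
plate_thin [(array([427., 240.,   0.]), 0.75), (array([292., 212.,  -2.]), 0.6)] [[334. 197.]
 [349. 219.]]
```

View pics/w1.png

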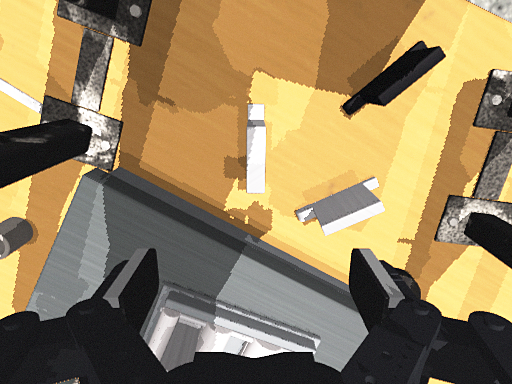

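Wrist view: the mid plate is at (256,148), upright in the image with its tab at the top, so the jaws are aligned. The thin plate is at (345,207), the black look-alike at (395,75) and the rack at the bottom. I'll refine both plate fits here.

```bash
cat >> h.py <<'E'
from scipy.optimize import minimize
def fit(p,n,g,rad=50,sat=45,val=75):
    hsv=cv2.cvtColor(p["image"],cv2.COLOR_RGB2HSV);m=((hsv[...,1]<sat)&(hsv[...,2]>val)).astype(float)
    uv=proj(p,[g[0],g[1],33])[0];w=np.zeros((384,512));cv2.circle(w,tuple(int(v) for v in uv),rad,1,-1)
    def cost(q):
        r=rend(p,boxes(TH[n]),TZ(q[0],q[1],0,q[2]));return (np.abs(r-m)*w).sum()/r.sum()
    return min((minimize(cost,np.add(g,d),method="Nelder-Mead",options=dict(initial_simplex=np.add(g,d)+np.array([[0,0,0],[5,0,0],[0,5,0],[0,0,6]]))) for d in([0,0,0],[3,-3,4],[-3,3,-4])),key=lambda r:r.fun)
E
python3 - <<'E'
from h import *
w=capture("wrist")
for n,g in (("plate_mid",[428,127.5,29.5]),("plate_thin",[431.5,239,-34])):
    r=fit(w,n,g);print(n,r.x.round(1),round(r.fun,3))
    x=r.x if n=="plate_mid" else x
plan([((x[0],x[1],100),tool(x[2]+90),5),((x[0],x[1],36),tool(x[2]+90),5)])
E
```

```text
plate_mid [427.7 129.4  29.3] 0.038
plate_thin [431.6 240.7 -34.3] 0.075
[0, -0.001, 0.026, 0.1, 0, 0.1, 0, -0.001, 0.026, 0.1, 0, 0.1, 0, -0.001, 0.025, 0.1, 0, 0.1, 0.001, -0.001, 0.026, 0.1, 0, 0.1, 0, -0.001, 0.025, 0, 0.1, 0.1]
[0, 0, 0.013, 0, 0, 0, 0, 0, 0.013, 0, 0, 0, 0, 0, 0.013, 0, 0, 0, 0, 0, 0.013, 0, 0, 0, 0, 0, 0.012, 0, 0, 0]
ends [427.7 129.2  36.1] max [0.001 0.001 0.026 0.1   0.1   0.1  ]
```

Call:
{"name": "arm_command", "arguments": {"plan": [0,-0.001,0.026,0.1,0,0.1,0,-0.001,0.026,0.1,0,0.1,0,-0.001,0.025,0.1,0,0.1,0.001,-0.001,0.026,0.1,0,0.1,0,-0.001,0.024,0,0.1,0.1], "hand": -0.2}}

```text
t: 7.18
tcp_pos: [438.4, 134.0, 114.2]
tcp_rot: [0.008, 0.504, 0.864, 0.01]
ft_force: [-0.0, 0.8, 0.9]
opening: 50.8
```

```bash
python3 - <<'E'
from h import *
print(sensors.read_state()["opening"])
x=[427.7,129.4,29.3]
plan([((x[0],x[1],36),tool(x[2]+90),5)])
E
```

```text
50.805851671369766
[0, -0.003, 0.016, 0.3, 0.1, 0, 0, -0.003, 0.015, 0.3, 0, 0, 0, -0.002, 0.016, 0.3, 0.1, 0.1, 0.001, -0.002, 0.015, 0.3, 0, 0, 0, -0.003, 0.016, 0.3, 0.1, 0.1]
ends [427.7 128.9  36. ] max [0.001 0.003 0.016 0.3   0.1   0.1  ]
```

Call:
{"name": "arm_command", "arguments": {"plan": [0,-0.006,0,0.8,0.2,0,0,-0.006,0,0.7,0.2,0,0,0,0,0,0,0,0,0,0,0,0,0,0,0,0,0,0,0]}}

```text
t: 7.8
tcp_pos: [431.0, 129.3, 120.6]
tcp_rot: [0.001, 0.503, 0.864, 0.003]
ft_force: [-0.2, -0.5, 0.0]
opening: 51.5
```

```bash
python3 - <<'E'
from h import *
s=sensors.read_state();print(s["tcp_pos"].round(1),s["opening"])
x=[427.7,129.4,29.3]
plan([((x[0],x[1],36),tool(x[2]+90),5)])
E
```

```text
[431.  129.3 120.6] 51.450329624149745
[0, -0.001, 0.017, 0.1, 0, 0.1, 0, -0.001, 0.017, 0.1, 0, 0, 0.001, 0, 0.017, 0, 0, 0.1, 0, -0.001, 0.017, 0.1, 0, 0, 0.001, 0, 0.017, 0, -0.1, 0.1]
ends [427.6 129.8  35.6] max [0.001 0.001 0.017 0.1   0.1   0.1  ]
```

Call:
{"name": "arm_command", "arguments": {"plan": [0,-0.002,0.017,0.1,0,0.1,0,-0.002,0.017,0.1,0,0,0.001,-0.002,0.017,0,0,0.1,0,-0.001,0.015,0.1,0,0,0.001,0,0.008,0,0,0.1]}}

```text
t: 8.43
tcp_pos: [425.3, 128.2, 45.8]
tcp_rot: [0.001, 0.506, 0.863, 0.002]
ft_force: [0.2, -0.4, -0.2]
opening: 51.2
```

```bash
python3 - <<'E'
from h import *
s=sensors.read_state();print(s["tcp_pos"].round(1),s["opening"])
x=[427.7,129.4,29.3]
plan([((x[0],x[1],36),tool(x[2]+90),2)])
E
```

```text
[425.3 128.2  45.8] 51.174907710291954
[-0.0001, 0.0013, 0.0049, 0.1, 0, 0, 0, 0.0014, 0.0049, 0.1, 0, -0.1, 0, 0, 0, 0, 0, 0, 0, 0, 0, 0, 0, 0, 0, 0, 0, 0, 0, 0]
ends [427.7 129.4  36. ] max [0.0001 0.0014 0.0049 0.1    0.     0.1   ]
```

Call:
{"name": "arm_command", "arguments": {"plan": [0,0.0015,0.005,0.1,0,0,0,0.0015,0.005,0.1,0,0,0,0,0,0,0,0,0,0,0,0,0,0,0,0,0,0,0,0]}}

```text
t: 9.05
tcp_pos: [428.9, 130.1, 36.0]
tcp_rot: [0.0, 0.506, 0.863, 0.001]
ft_force: [0.4, -0.4, 0.1]
opening: 51.4
```

Call:
{"name": "arm_command", "arguments": {"plan": [0,0,0,0,0,0,0,0,0,0,0,0,0,0,0,0,0,0,0,0,0,0,0,0,0,0,0,0,0,0], "hand": 1, "squeeze": 60}}

```text
t: 9.68
tcp_pos: [429.0, 130.2, 36.4]
tcp_rot: [0.0, 0.506, 0.863, 0.001]
ft_force: [-1.2, -0.3, 0.8]
opening: 17.2
```

```bash
cat >> h.py <<'E'
RK=dict(o=np.array([630.,206.,86.]),yaw=6.7)
SL={"plate_thin":52.,"plate_mid":0.}
def tcp_for(px,pz,tilt,n,g,dy=0,dyaw=0):
    """rack-frame tip (px,pz above floor), tilt deg -> tcp pos, rot. g=(gx,gz): tcp in plate frame; """
    yaw=RK["yaw"]+dyaw;rot=tool(yaw+90,tilt);t=np.radians(tilt)
    lx=50+g[0];lz=g[1]
    v=np.array([px+lx*np.cos(t)-lz*np.sin(t),SL[n]+dy,pz+lx*np.sin(t)+lz*np.cos(t)])
    return RK["o"]+R.from_euler("z",RK["yaw"],degrees=True).apply(v),rot
def where(n,g):
    """current px,dy,pz,tilt,dyaw from state"""
    s=sensors.read_state();rot=Q(s["tcp_rot"])
    pr=rot*R.from_matrix(np.array([[0,1,0],[1,0,0],[0,0,-1]]))
    tip=s["tcp_pos"]+pr.apply([-50-g[0],0,-g[1]])
    v=R.from_euler("z",-RK["yaw"],degrees=True).apply(tip-RK["o"])
    x=pr.apply([1,0,0]);y=pr.apply([0,1,0])
    print("t%.1f px %.1f dy %.1f pz %.1f tilt %.1f dyaw %.1f roll %.1f F %s M %s open %.1f"%(s["t"],v[0],v[1]-SL[n],v[2],np.degrees(np.arcsin(x[2])),np.degrees(np.arctan2(x[1],x[0]))-RK["yaw"],np.degrees(np.arcsin(y[2])),s["ft_force"].round(1),s["moment"].round(2),s["opening"]))
E
python3 - <<'E'
from h import *
g=(1.5,36.4);where("plate_mid",g)
s=sensors.read_state()
p,r=tcp_for(-38,60,18,"plate_mid",g);print(p)
plan([(s["tcp_pos"]+[0,0,70],Q(s["tcp_rot"]),3),((480,160,200),tool(105,8),5),(p,r,7)])
E
```

```text
t9.7 px -255.9 dy -71.5 pz -86.1 tilt 0.1 dyaw 22.5 roll 0.0 F [-1.2 -0.3  0.8] M [ 0.02  0.03 -0.05] open 17.2
[629.73302778 205.96863797 196.5328324 ]
[0, 0, -0.023, 0, 0, 0, 0, 0, -0.023, 0, 0, 0, 0, 0, -0.024, 0, 0, 0, 0, 0.012, -0.019, -1.6, -0.2, 2.8, 0.001, 0.012, -0.018, -1.6, -0.2, 2.9]
[0.001, 0.013, -0.018, -1.5, -0.2, 2.8, 0.002, 0.013, -0.018, -1.6, -0.2, 2.9, 0.003, 0.014, -0.017, -1.5, -0.2, 2.8, 0.001, 0.022, 0.004, -1.4, -0.3, 1.2, 0.001, 0.022, 0.004, -1.4, -0.3, 1.2]
[0.002, 0.022, 0.005, -1.4, -0.3, 1.1, 0.002, 0.022, 0.005, -1.5, -0.2, 1.2, 0.003, 0.021, 0.006, -1.4, -0.3, 1.1, 0.003, 0.021, 0.006, -1.5, -0.2, 1.2, 0.003, 0.021, 0.006, -1.4, -0.3, 1.1]
ends [629.5 205.8 196.6] max [0.003 0.022 0.024 1.6   0.3   2.9  ]
```

Call:
{"name": "arm_command", "arguments": {"plan": [0,0,-0.023,0,0,0,0,0,-0.023,0,0,0,0,0,-0.024,0,0,0,0,0.012,-0.019,-1.6,-0.2,2.8,0.001,0.012,-0.018,-1.6,-0.2,2.9]}}

```text
t: 10.3
tcp_pos: [446.5, 141.0, 143.7]
tcp_rot: [0.015, 0.549, 0.835, 0.02]
ft_force: [-0.4, -0.1, -4.1]
opening: 17.1
```

Call:
{"name": "arm_command", "arguments": {"plan": [0.001,0.013,-0.018,-1.5,-0.2,2.8,0.002,0.013,-0.018,-1.6,-0.2,2.9,0.003,0.014,-0.017,-1.5,-0.2,2.8,0.001,0.022,0.004,-1.4,-0.3,1.2,0.001,0.022,0.004,-1.4,-0.3,1.2]}}

```text
t: 10.92
tcp_pos: [521.9, 172.4, 198.2]
tcp_rot: [0.059, 0.627, 0.774, 0.069]
ft_force: [0.9, -0.3, -3.9]
opening: 17.1
```

```bash
python3 - <<'E'
from h import *
g=(1.5,36.4);where("plate_mid",g)
p,r=tcp_for(-38,60,18,"plate_mid",g)
plan([(p,r,8)])
E
```

```text
t10.9 px -155.1 dy -25.1 pz 67.1 tilt 10.4 dyaw 5.4 roll -0.2 F [ 0.9 -0.3 -3.9] M [-0.09  0.28  0.01] open 17.1
[0.001, 0.014, 0.003, -0.9, -0.1, 0.7, 0.002, 0.014, 0.003, -1, -0.1, 0.6, 0.002, 0.014, 0.003, -0.9, -0.1, 0.7, 0.002, 0.013, 0.003, -1, -0.2, 0.6, 0.002, 0.013, 0.004, -0.9, -0.1, 0.7]
[0.002, 0.014, 0.004, -1, -0.2, 0.6, 0.002, 0.013, 0.004, -0.9, -0.1, 0.7, 0.002, 0.013, 0.004, -1, -0.2, 0.6, 0, 0, 0, 0, 0, 0, 0, 0, 0, 0, 0, 0]
ends [629.4 205.9 196.6] max [0.002 0.014 0.004 1.    0.2   0.7  ]
```

```bash
python3 - <<'E'
from h import *
import pickle
w=capture("wrist");pickle.dump(w,open("w2.pkl","wb"));cv2.imwrite("pics/w2.png",cv2.resize(w["image"],(768,576),interpolation=cv2.INTER_CUBIC)[...,::-1])
E
```

Call:
{"name": "arm_command", "arguments": {"plan": [0.001,0.014,0.003,-0.9,-0.1,0.7,0.002,0.014,0.003,-1,-0.1,0.6,0.002,0.014,0.003,-0.9,-0.1,0.7,0.002,0.013,0.003,-1,-0.2,0.6,0.002,0.013,0.004,-0.9,-0.1,0.7]}}

```text
t: 11.6
tcp_pos: [595.3, 195.7, 194.1]
tcp_rot: [0.088, 0.648, 0.75, 0.1]
ft_force: [0.3, -0.7, -3.4]
opening: 17.0
```

Call:
{"name": "arm_command", "arguments": {"plan": [0.002,0.013,0.004,-1,-0.2,0.6,0.002,0.012,0.004,-0.9,-0.1,0.7,0.002,0.01,0.003,-0.5,-0.2,0.3,0,0,0,0,0,0,0,0,0,0,0,0]}}

```text
t: 12.22
tcp_pos: [633.5, 207.6, 192.9]
tcp_rot: [0.104, 0.657, 0.738, 0.115]
ft_force: [0.2, 0.5, -3.5]
opening: 17.0
```

```bash
python3 - <<'E'
from h import *
import pickle
g=(1.5,36.4);where("plate_mid",g)
w=capture("wrist");pickle.dump(w,open("w3.pkl","wb"));cv2.imwrite("pics/w3.png",cv2.resize(w["image"],(768,576),interpolation=cv2.INTER_CUBIC)[...,::-1])
E
```

```text
t12.2 px -34.1 dy 1.1 pz 56.5 tilt 17.9 dyaw -0.1 roll -0.1 F [ 0.2  0.5 -3.5] M [0.   0.47 0.01] open 17.0
```

View pics/w3.png

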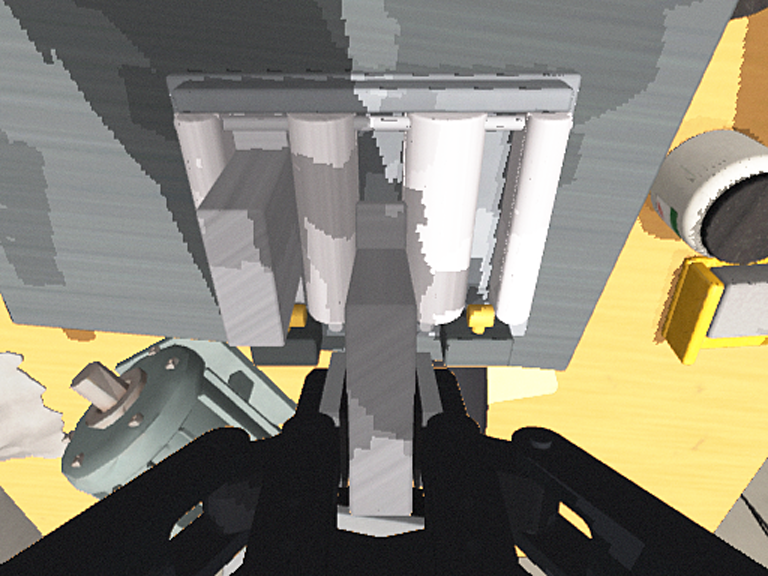

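Wrist view: the held mid plate is centred at about column 381, with its tab at (381,205). The mid slot gap is at columns 357–412 at the front. The keeper bar is at row ~124 and the stop wall at rows 75–110. Catches are at (297,315) and (480,318). I'll enlarge the front to pick exact edges.

```bash
python3 - <<'E'
from h import *
import pickle
w=pickle.load(open("w3.pkl","rb"));im=w["image"]
c=cv2.resize(im[42:192,105:390],None,fx=2.8,fy=4,interpolation=cv2.INTER_CUBIC);cv2.imwrite("pics/c3.png",c[...,::-1]);print(c.shape)
# overlay prediction of the rack model
Rz=R.from_euler("z",6.7,degrees=True)
def rk(X): return RK["o"]+Rz.apply(np.array(X,float)-[0,0,8])
for nm,X in (("stopwall top inner corner +y",[-51.5,85,24]),("-y",[-51.5,-91,24]),("base front +y",[-63,85,8]),("base front -y",[-63,-91,8]),("bar mid",[-47,0,21]),("floor slot L at x-44",[-44,10.3,8]),("R",[-44,-10.3,8]),("catch thin",[52.5,52,25])):
    print(nm,(proj(w,rk(X))[0]*1.5).round(1))
E
```

```text
(600, 798, 3)
stopwall top inner corner +y [587.3 115. ]
-y [154.9 115.6]
base front +y [580.9  75.6]
base front -y [161.8  76.4]
bar mid [378.3 124. ]
floor slot L at x-44 [401.8 121.3]
R [355.2 121.4]
catch thin [477.7 315.1]
```

View pics/c3.png

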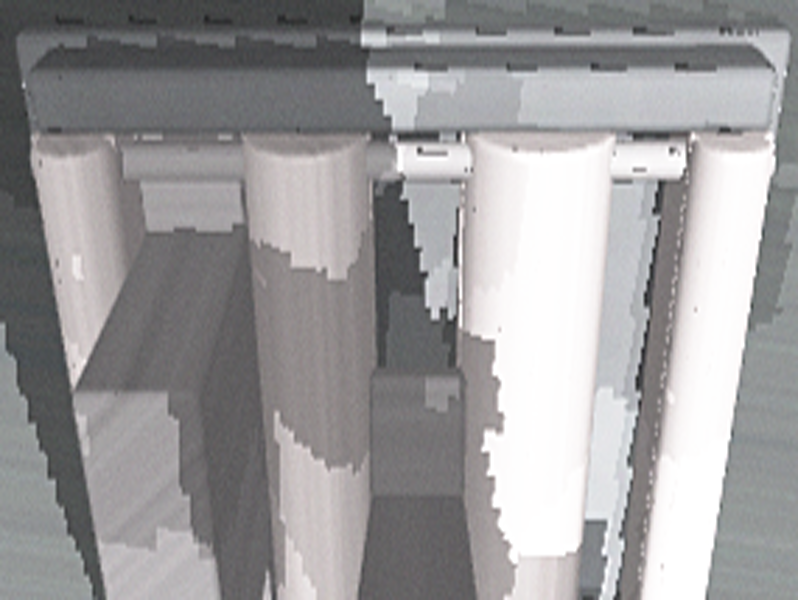

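```bash
python3 - <<'E'
from h import *
import pickle
from scipy.optimize import least_squares
w=pickle.load(open("w3.pkl","rb"))
raw=lambda u,v:(105+u/2.8-.3,42+v/4-.3)
obs=[(27.5,541,150),(27.5,529,550),(-24.5,306.5,150),(-24.5,317,550)]
def pt(u,v,z): return onz(w,*raw(u,v),z)
for z in (110,106):
  P=np.array([pt(u,v,z) for _,u,v in obs])
  def f(q):
    n=np.array([-np.sin(np.radians(q[1])),np.cos(np.radians(q[1]))]);d=(P[:,:2]-RK["o"][:2])@n
    return d-np.array([o[0] for o in obs])-q[0]
  s=least_squares(f,[0,6.7]);print(z,"dy along rack y, yaw",s.x.round(2),"res",s.fun.round(2))
# base front edge & catch, keeper
for nm,u,v,z in(("front L",20,33,86),("front R",790,30,86),("bar mid lo",419,180,99-0)): print(nm,pt(u,v,z).round(1))
# catch tops from w3 768 view
for nm,u,v in(("thin",481,317),("mid",0,0)):
    if u: X=onz(w,u/1.5,v/1.5,107);print(nm,R.from_euler("z",-6.7,degrees=True).apply(X-RK["o"]).round(1))
# held plate tab corners (front bottom hidden; top front edge)
s=sensors.read_state();rot=Q(s["tcp_rot"])*R.from_matrix(np.array([[0,1,0],[1,0,0],[0,0,-1]]))
for X in([-50,9,8],[-50,-9,8],[-34,9,8],[-34,-9,8],[-34,9,66],[-34,-9,66],[30,9,66],[30,-9,66]):
    Xw=s["tcp_pos"]+rot.apply(np.array(X)-[1.5,0,36.4]);print(X,(proj(w,Xw)[0]*1.5).round(1))
for u,v in((372,372),(467,372),(375,497),(467,497)): print((np.array(raw(u,v))*1.5).round(1))
E
```

```text
110 dy along rack y, yaw [0.82 6.7 ] res [-1.34  1.02  1.34 -1.02]
106 dy along rack y, yaw [0.85 6.7 ] res [-0.83  1.57  0.83 -1.57]
front L [577.2 110.8  86. ]
front R [556.8 282.5  86. ]
bar mid lo [585.7 202.1  99. ]
thin [50.5 52.8 21. ]
[-50, 9, 8] [407.  201.6]
[-50, -9, 8] [354.9 201.6]
[-34, 9, 8] [406.3 246.8]
[-34, -9, 8] [355.6 246.8]
[-34, 9, 66] [418.4 302.4]
[-34, -9, 66] [344.5 302.4]
[30, 9, 66] [413.2 515.6]
[30, -9, 66] [349.5 515.7]
[356.3 202. ]
[407.2 202. ]
[357.9 248.9]
[407.2 248.9]
```

```bash
sed -i 's/o=np.array(\[630.,206.,86.\])/o=np.array([629.4,206.8,86.])/' h.py; python3 - <<'E'
from h import *
g=(1.5,36.4);n="plate_mid";where(n,g)
p,r=tcp_for(-38,35,18.5,n,g,-.2);p2,_=tcp_for(-38,12,18.5,n,g,-.2)
plan([(p,r,4),(p2,r,6)])
E
```

```text
t12.3 px -33.6 dy 0.2 pz 56.5 tilt 17.9 dyaw -0.1 roll -0.1 F [ 0.6  0.  -3. ] M [-0.06  0.51  0.05] open 16.9
[-0.0001, -0.0028, 0.0047, -0.1, 0, 0, -0.0001, -0.0028, 0.0046, -0.2, 0.1, 0, -0.0001, -0.0028, 0.0046, -0.1, 0, 0, -0.0001, -0.0029, 0.0047, -0.2, 0.1, -0.1, 0, -0.0012, 0.0036, 0, 0, 0]
[0, -0.0012, 0.0036, 0, 0, 0, 0, -0.0012, 0.0036, 0, 0, 0, 0, -0.0012, 0.0037, 0, 0, 0, 0, -0.0012, 0.0036, 0, 0, 0, 0, -0.0013, 0.0037, 0, 0, 0]
ends [628.7 206.6 148.8] max [1.0e-04 2.9e-03 4.7e-03 2.0e-01 1.0e-01 1.0e-01]
```

Call:
{"name": "arm_command", "arguments": {"plan": [0,-0.003,0.005,-0.2,0,0,0,-0.003,0.005,-0.2,0.1,0,0,-0.003,0.005,-0.1,0,0,0,-0.003,0.005,-0.1,0.1,0,0,-0.001,0.004,0,0,0]}}

```text
t: 12.9
tcp_pos: [627.5, 206.5, 164.3]
tcp_rot: [0.107, 0.656, 0.737, 0.12]
ft_force: [-0.1, -1.1, -3.3]
opening: 17.0
```

Call:
{"name": "arm_command", "arguments": {"plan": [0,-0.001,0.004,0,0,0,0,-0.001,0.004,0,0,0,0,-0.001,0.004,0,0,0,0,-0.001,0.004,0,0,0,0,-0.001,0.002,0,0,0]}}

```text
t: 13.52
tcp_pos: [628.8, 206.8, 144.2]
tcp_rot: [0.107, 0.656, 0.737, 0.12]
ft_force: [-0.1, 0.0, -3.6]
opening: 17.2
```

```bash
python3 - <<'E'
from h import *
g=(1.5,36.4);n="plate_mid";where(n,g)
p2,r=tcp_for(-38,3,18.5,n,g,-.2)
plan([(p2,r,5)])
E
```

```text
t13.5 px -37.8 dy 0.1 pz 7.4 tilt 18.5 dyaw -0.1 roll 0.1 F [-0.1  0.  -3.6] M [ 0.    0.48 -0.04] open 17.2
[0, -0.0003, 0.0008, 0, 0, 0, -0.0001, -0.0003, 0.0008, 0, 0, 0, 0, -0.0003, 0.0008, 0, 0, 0, -0.0001, -0.0003, 0.0009, 0, 0, 0, 0, -0.0003, 0.0008, 0, 0, -0.1]
ends [628.7 206.6 139.9] max [0.0001 0.0003 0.0009 0.     0.     0.1   ]
```

Call:
{"name": "arm_command", "arguments": {"plan": [0,-0.0004,0.0011,0,0,0,0,-0.0004,0.0011,0,0,0,0,-0.0004,0.0011,0,0,0,0,-0.0004,0.0011,0,0,0,0,-0.0004,0.0011,0,0,0]}}

```text
t: 14.15
tcp_pos: [628.9, 206.8, 138.3]
tcp_rot: [0.107, 0.656, 0.737, 0.121]
ft_force: [-0.3, -0.1, -3.9]
opening: 16.9
```

```bash
python3 - <<'E'
from h import *
g=(1.5,36.4);n="plate_mid";where(n,g)
E
```

```text
t14.2 px -37.8 dy 0.2 pz 1.4 tilt 18.5 dyaw -0.1 roll 0.1 F [-0.3 -0.1 -3.9] M [-0.04  0.53  0.01] open 16.9
```

Call:
{"name": "arm_command", "arguments": {"plan": [0,-0.0001,0.0004,0,0,0,0,-0.0002,0.0004,0,0,0,0,-0.0001,0.0004,0,0,0,0,0,0,0,0,0,0,0,0,0,0,0]}}

```text
t: 14.78
tcp_pos: [628.9, 206.8, 137.0]
tcp_rot: [0.107, 0.656, 0.737, 0.121]
ft_force: [0.0, 0.0, -2.5]
opening: 17.3
```

```bash
python3 - <<'E'
from h import *
g=(1.5,36.4);n="plate_mid";where(n,g)
p2,r=tcp_for(-47,.3,18.5,n,g,0)
plan([(p2,r,5)])
E
```

```text
t14.8 px -37.8 dy 0.2 pz 0.1 tilt 18.6 dyaw -0.1 roll 0.1 F [ 0.   0.  -2.5] M [-0.02  0.6  -0.05] open 17.3
[0, -0.0017, -0.0006, 0, 0, 0, 0, -0.0017, -0.0006, 0, 0, 0, 0, -0.0017, -0.0006, 0, 0, 0, -0.0001, -0.0018, -0.0006, 0, 0, 0, 0, -0.0017, -0.0007, 0.1, 0, -0.1]
ends [619.8 205.7 137.2] max [0.0001 0.0018 0.0007 0.1    0.     0.1   ]
```

Call:
{"name": "arm_command", "arguments": {"plan": [0,-0.0017,-0.0006,0,0,0,0,-0.0017,-0.0006,0,0,0,0,-0.0017,-0.0006,0,0,0,0,-0.0017,-0.0006,0,0,0,0,-0.0017,-0.0006,0,0,0]}}

```text
t: 15.4
tcp_pos: [619.2, 205.7, 137.2]
tcp_rot: [0.107, 0.656, 0.737, 0.121]
ft_force: [-1.2, 0.3, -3.8]
opening: 17.3
```

```bash
python3 - <<'E'
from h import *
g=(1.5,36.4);n="plate_mid";where(n,g)
p2,r=tcp_for(-49,.2,18,n,g,0)
plan([(p2,r,5)])
E
```

```text
t15.4 px -47.5 dy 0.2 pz 0.3 tilt 18.6 dyaw -0.1 roll 0.1 F [-1.2  0.3 -3.8] M [-0.1   0.52 -0.  ] open 17.3
[0, -0.0002, 0, 0.1, 0, 0, 0, -0.0002, 0, 0.1, 0, 0, 0, -0.0003, 0, 0.1, 0, 0, -0.0001, -0.0002, 0.0001, 0.1, 0, 0, 0, -0.0003, 0, 0.2, 0, -0.1]
ends [618.2 205.5 136.7] max [1.e-04 3.e-04 1.e-04 2.e-01 0.e+00 1.e-01]
```

```bash
python3 - <<'E'
from h import *
g=(1.5,36.4);n="plate_mid"
p1,r1=tcp_for(-49.5,.2,15.5,n,g,0);p2,r2=tcp_for(-50.0,.2,12.5,n,g,0)
plan([(p1,r1,5),(p2,r2,5)])
E
```

```text
[0, 0, 0.0004, 0.6, 0, 0, 0, 0, 0.0005, 0.6, 0, 0, 0, 0, 0.0004, 0.6, 0, 0, -0.0001, 0, 0.0005, 0.6, 0, 0, 0, -0.0001, 0.0004, 0.7, 0, -0.1]
[0, 0.0003, 0.0005, 0.6, 0, 0, 0, 0.0003, 0.0005, 0.6, 0, 0, 0, 0.0003, 0.0005, 0.6, 0, 0, 0, 0.0003, 0.0006, 0.6, 0, 0, 0, 0.0003, 0.0005, 0.6, 0, 0]
ends [621.9 205.9 132.9] max [1.e-04 3.e-04 6.e-04 7.e-01 0.e+00 1.e-01]
```

Call:
{"name": "arm_command", "arguments": {"plan": [0,0,0.0004,0.6,0,0,0,0,0.0005,0.6,0,0,0,0,0.0004,0.6,0,0,0,0,0.0005,0.6,0,0,0,0,0.0004,0.6,0,0]}}

```text
t: 16.02
tcp_pos: [620.1, 205.8, 135.0]
tcp_rot: [0.088, 0.659, 0.74, 0.1]
ft_force: [-0.4, 0.5, -2.8]
opening: 17.1
```

```bash
python3 - <<'E'
from h import *
g=(1.5,36.4);n="plate_mid";where(n,g)
p2,r2=tcp_for(-50.0,.3,12,n,g,0)
plan([(p2,r2,5)])
E
```

```text
t16.0 px -49.4 dy 0.2 pz 0.3 tilt 15.4 dyaw -0.1 roll 0.1 F [-0.4  0.5 -2.8] M [-0.08  0.42  0.07] open 17.1
[0, 0.0003, 0.0006, 0.7, 0, 0, 0, 0.0003, 0.0006, 0.7, 0, 0, 0, 0.0003, 0.0006, 0.7, 0, 0, -0.0001, 0.0003, 0.0005, 0.6, 0, 0, 0, 0.0003, 0.0006, 0.7, -0.1, -0.1]
ends [622.3 206.  132.6] max [1.e-04 3.e-04 6.e-04 7.e-01 1.e-01 1.e-01]
```

Call:
{"name": "arm_command", "arguments": {"plan": [0,0.0003,0.0006,0.7,0,0,0,0.0003,0.0006,0.7,0,0,0,0.0003,0.0006,0.7,0,0,0,0.0003,0.0006,0.6,0,0,0,0.0003,0.0006,0.7,0,0]}}

```text
t: 16.65
tcp_pos: [622.6, 206.1, 132.3]
tcp_rot: [0.068, 0.661, 0.743, 0.077]
ft_force: [0.8, 0.5, -3.4]
opening: 16.9
```

```bash
python3 - <<'E'
from h import *
g=(1.5,36.4);n="plate_mid";where(n,g)
p2,r2=tcp_for(-50.3,.2,8,n,g,0)
plan([(p2,r2,5)])
E
```

```text
t16.6 px -49.8 dy 0.2 pz 0.2 tilt 11.7 dyaw -0.1 roll 0.1 F [ 0.8  0.5 -3.4] M [-0.12  0.35  0.01] open 16.9
[0, 0.0004, 0.0007, 0.7, 0, 0, 0, 0.0004, 0.0006, 0.8, 0, 0, 0, 0.0004, 0.0007, 0.7, 0, 0, -0.0001, 0.0003, 0.0006, 0.8, 0, 0, 0, 0.0004, 0.0007, 0.7, -0.1, -0.1]
ends [625.1 206.3 129.4] max [1.e-04 4.e-04 7.e-04 8.e-01 1.e-01 1.e-01]
```

Call:
{"name": "arm_command", "arguments": {"plan": [0,0.0004,0.0007,0.7,0,0,0,0.0004,0.0006,0.8,0,0,0,0.0004,0.0007,0.7,0,0,0,0.0003,0.0006,0.8,0,0,0,0.0004,0.0007,0.7,0,0]}}

```text
t: 17.27
tcp_pos: [624.6, 206.4, 129.2]
tcp_rot: [0.044, 0.663, 0.745, 0.051]
ft_force: [-2.7, -0.3, -1.1]
opening: 17.1
```

```bash
python3 - <<'E'
from h import *
g=(1.5,36.4);n="plate_mid";where(n,g)
p2,r2=tcp_for(-50.4,.2,4,n,g,0)
plan([(p2,r2,5)])
E
```

```text
t17.3 px -51.0 dy 0.3 pz 0.2 tilt 7.7 dyaw -0.1 roll 0.1 F [-2.7 -0.3 -1.1] M [-0.13  0.56 -0.02] open 17.1
[0, 0.0006, 0.0007, 0.7, 0, 0, 0, 0.0006, 0.0007, 0.8, 0, 0, -0.0001, 0.0006, 0.0007, 0.7, 0, 0, 0, 0.0005, 0.0007, 0.8, 0, 0, -0.0001, 0.0006, 0.0007, 0.7, -0.1, 0]
ends [627.9 206.6 126.1] max [1.e-04 6.e-04 7.e-04 8.e-01 1.e-01 0.e+00]
```

Call:
{"name": "arm_command", "arguments": {"plan": [0,0.0005,0.0007,0.7,0,0,0,0.0005,0.0007,0.8,0,0,0,0.0005,0.0007,0.7,0,0,0,0.0005,0.0007,0.8,0,0,0,0.0005,0.0007,0.7,0,0]}}

```text
t: 17.9
tcp_pos: [627.2, 206.7, 125.4]
tcp_rot: [0.021, 0.665, 0.747, 0.024]
ft_force: [-3.4, -0.1, -1.1]
opening: 17.4
```

```bash
python3 - <<'E'
from h import *
g=(1.5,36.4);n="plate_mid";where(n,g)
p2,r2=tcp_for(-50.4,.2,0,n,g,0)
plan([(p2,r2,5)])
E
```

```text
t17.9 px -51.3 dy 0.2 pz -0.2 tilt 3.7 dyaw -0.0 roll 0.1 F [-3.4 -0.1 -1.1] M [-0.08  0.68 -0.01] open 17.4
[0, 0.0006, 0.0006, 0.7, 0, 0, 0, 0.0006, 0.0006, 0.7, 0, 0, -0.0001, 0.0007, 0.0006, 0.8, 0, 0, 0, 0.0006, 0.0006, 0.7, 0, 0, -0.0001, 0.0007, 0.0005, 0.8, -0.1, 0]
ends [630.5 206.9 122.6] max [1.e-04 7.e-04 6.e-04 8.e-01 1.e-01 0.e+00]
```

Call:
{"name": "arm_command", "arguments": {"plan": [0,0.0006,0.0006,0.7,0,0,0,0.0006,0.0006,0.7,0,0,0,0.0006,0.0006,0.8,0,0,0,0.0006,0.0006,0.7,0,0,0,0.0006,0.0005,0.7,0,0]}}

```text
t: 18.52
tcp_pos: [631.4, 207.2, 122.5]
tcp_rot: [-0.001, 0.665, 0.747, -0.0]
ft_force: [-6.6, -0.6, 5.8]
opening: 17.0
```

```bash
python3 - <<'E'
from h import *
g=(1.5,36.4);n="plate_mid";where(n,g)
E
```

```text
t18.5 px -49.5 dy 0.2 pz 0.2 tilt -0.1 dyaw -0.0 roll 0.1 F [-6.6 -0.6  5.8] M [-0.11  1.09 -0.01] open 17.0
```

Call:
{"name": "arm_command", "arguments": {"plan": [0,-0.0004,0,0.2,0,0,0,-0.0004,0.0002,0.3,0,0,0,-0.0004,0,0.2,0,0,0,0,0.0001,0,0,0,0,0,0,0,0,0]}}

```text
t: 19.15
tcp_pos: [631.5, 207.3, 123.0]
tcp_rot: [-0.004, 0.665, 0.747, -0.004]
ft_force: [-0.1, 1.1, -2.4]
opening: 17.1
```

```bash
python3 - <<'E'
from h import *
import pickle
g=(1.5,36.4);n="plate_mid";where(n,g)
w=capture("wrist")
for z,nm in ((66,"top"),):
    s=sensors.read_state();
    pass
cv2.imwrite("pics/w4.png",cv2.resize(w["image"][60:384,90:420],None,fx=2.2,fy=1.8,interpolation=cv2.INTER_CUBIC)[...,::-1])
E
```

```text
t19.1 px -49.8 dy 0.3 pz 1.2 tilt -0.7 dyaw -0.1 roll 0.1 F [-0.1  1.1 -2.4] M [-0.02 -0.18 -0.05] open 17.1
```

View pics/w4.png

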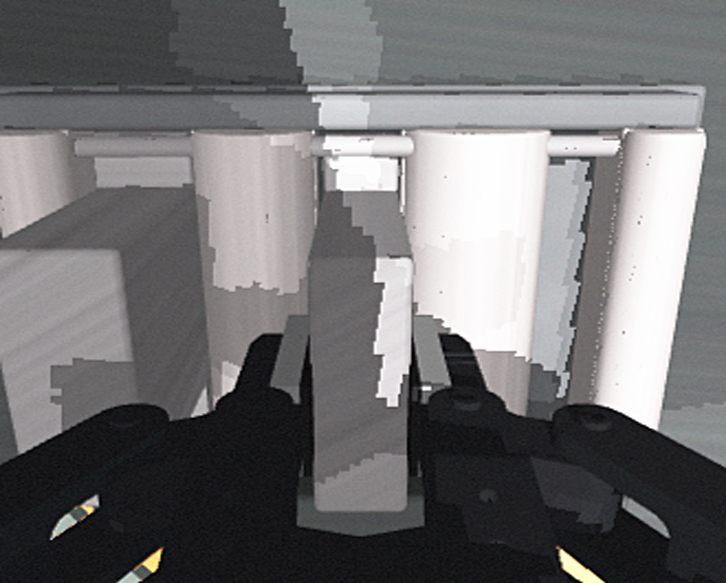

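Wrist view: the tab is under the keeper bar at (360,150), the plate is level and the reaction force dropped to zero, which suggests the catch snapped. I'll release with a small opening, rise, then press the rear to check.

Call:
{"name": "arm_command", "arguments": {"plan": [0,0,0,0,0,0,0,0,0,0,0,0,0,0,0,0,0,0,0,0,0,0,0,0,0,0,0,0,0,0], "hand": 0.2}}

```text
t: 19.82
tcp_pos: [631.5, 207.4, 123.6]
tcp_rot: [-0.004, 0.665, 0.747, -0.003]
ft_force: [-0.4, -0.2, 0.3]
opening: 33.8
```

Call:
{"name": "arm_command", "arguments": {"plan": [0,0,-0.006,0,0,0,0,0,-0.01,0,0,0,0,0,-0.012,0,0,0,0,0,-0.012,0,0,0,0,0,-0.012,0,0,0]}}

```text
t: 20.45
tcp_pos: [632.1, 207.4, 179.3]
tcp_rot: [-0.004, 0.665, 0.747, -0.003]
ft_force: [-0.3, -0.2, -0.9]
opening: 34.0
```

```bash
python3 - <<'E'
from h import *
g=(1.5,36.4);n="plate_mid";where(n,g);s=sensors.read_state();print(s["tcp_pos"])
# TCP over plate x=+23
t=RK["o"]+R.from_euler("z",6.7,degrees=True).apply([22.5,0,72])
plan([(t+[0,0,6],tool(96.7),5),])
E
```

```text
t20.4 px -49.1 dy 0.4 pz 57.4 tilt -0.6 dyaw -0.0 roll 0.1 F [-0.3 -0.2 -0.9] M [-0.04  0.02  0.06] open 34.0
[632.11550002 207.38316556 179.25273977]
[-0.0001, 0.004, 0.003, -0.1, 0, 0, 0, 0.004, 0.003, -0.1, 0, 0, -0.0001, 0.004, 0.003, -0.1, 0, 0, 0, 0.0039, 0.0031, -0.2, 0, 0, -0.0001, 0.0039, 0.003, -0.1, -0.1, 0]
ends [651.7 209.4 164. ] max [1.0e-04 4.0e-03 3.1e-03 2.0e-01 1.0e-01 0.0e+00]
```

Call:
{"name": "arm_command", "arguments": {"plan": [0,0.004,0.002,-0.1,0,0,0,0.004,0.002,-0.1,0,0,0,0.004,0.003,-0.1,0,0,0,0.004,0.003,-0.2,0,0,0,0.004,0.003,-0.1,0,0], "hand": 1}}

```text
t: 21.08
tcp_pos: [653.4, 209.9, 165.4]
tcp_rot: [-0.0, 0.665, 0.747, 0.001]
ft_force: [0.6, -0.5, 0.5]
opening: -0.0
```

Call:
{"name": "arm_command", "arguments": {"plan": [0,0,0.003,0,0,0,0,0,0.003,0,0,0,0,0,0.002,0,0,0,0,0,0,0,0,0,0,0,0,0,0,0]}}

```text
t: 21.7
tcp_pos: [653.2, 209.8, 156.1]
tcp_rot: [-0.001, 0.665, 0.747, 0.0]
ft_force: [-0.6, 0.2, 0.2]
opening: -0.5
```

Call:
{"name": "arm_command", "arguments": {"plan": [0,0,0.001,0,0,0,0,0,0.001,0,0,0,0,0,0.001,0,0,0,0,0,0.0008,0,0,0,0,0,0,0,0,0]}}

```text
t: 22.32
tcp_pos: [653.2, 209.9, 152.4]
tcp_rot: [-0.001, 0.665, 0.747, 0.001]
ft_force: [-0.2, -0.2, -0.0]
opening: 0.2
```

Call:
{"name": "arm_command", "arguments": {"plan": [0,0,0.0005,0,0,0,0,0,0.0005,0,0,0,0,0,0,0,0,0,0,0,0,0,0,0,0,0,0,0,0,0]}}

```text
t: 22.95
tcp_pos: [653.3, 209.9, 152.2]
tcp_rot: [-0.0, 0.665, 0.747, 0.001]
ft_force: [-0.6, -0.8, 1.9]
opening: 0.2
```

Call:
{"name": "arm_command", "arguments": {"plan": [0,0,0.001,0,0,0,0,0,0.001,0,0,0,0,0,0.0012,0,0,0,0,0,0.0014,0,0,0,0,0,0.0014,0,0,0]}}

```text
t: 23.58
tcp_pos: [653.4, 210.1, 152.1]
tcp_rot: [0.001, 0.665, 0.747, 0.003]
ft_force: [-4.4, -1.5, 11.4]
opening: -0.2
```

```bash
python3 - <<'E'
from h import *
s=sensors.read_state();print(s["tcp_pos"],s["ft_force"])
E
```

```text
[653.43326442 210.08726649 152.08449972] [-4.37531178 -1.48990234 11.44735826]
```

```bash
python3 - <<'E'
from h import *
s=sensors.read_state();p=s["tcp_pos"]
plan([(p+[0,0,60],tool(96.7),3),((431.6,240.7,190),tool(55.7),12)])
E
```

```text
[0, 0, -0.02, 0.1, -0.1, 0, 0, 0, -0.02, 0.1, 0, 0, 0, 0, -0.02, 0.2, -0.1, 0, 0.005, -0.018, 0.002, 0, 0, 3.4, 0.004, -0.018, 0.002, 0, 0, 3.4]
[0.002, -0.018, 0.002, 0, 0, 3.4, 0.001, -0.019, 0.002, 0, 0, 3.4, 0, -0.019, 0.002, 0, 0, 3.4, -0.001, -0.019, 0.002, 0, 0, 3.4, -0.002, -0.018, 0.002, 0, 0, 3.4]
[-0.003, -0.018, 0.002, 0, 0, 3.4, -0.004, -0.018, 0.002, 0, 0, 3.4, -0.005, -0.018, 0.001, 0, 0, 3.5, -0.006, -0.018, 0.002, 0, 0, 3.4, -0.007, -0.018, 0.001, 0, 0, 3.5]
ends [431.3 241.  190.2] max [0.007 0.019 0.02  0.2   0.1   3.5  ]
```

Call:
{"name": "arm_command", "arguments": {"plan": [0,0,-0.02,0.1,-0.1,0,0,0,-0.02,0.1,0,0,0,0,-0.02,0.2,-0.1,0,0.005,-0.018,0.002,0,0,3.4,0.004,-0.018,0.002,0,0,3.4]}}

```text
t: 24.2
tcp_pos: [616.7, 215.6, 208.5]
tcp_rot: [-0.0, 0.709, 0.705, -0.001]
ft_force: [-0.7, 0.1, 0.1]
opening: -0.2
```

Call:
{"name": "arm_command", "arguments": {"plan": [0.002,-0.018,0.002,0,0,3.4,0.001,-0.019,0.002,0,0,3.4,0,-0.019,0.002,0,0,3.4,-0.001,-0.019,0.002,0,0,3.4,-0.002,-0.018,0.002,0,0,3.4], "hand": -0.2}}

```text
t: 24.82
tcp_pos: [521.2, 227.9, 197.2]
tcp_rot: [-0.0, 0.809, 0.588, -0.001]
ft_force: [-0.0, 0.6, 0.5]
opening: 51.0
```

Call:
{"name": "arm_command", "arguments": {"plan": [-0.003,-0.018,0.002,0,0,3.4,-0.004,-0.018,0.002,0,0,3.4,-0.005,-0.018,0.001,0,0,3.5,-0.006,-0.016,0.002,0,0,3.4,-0.007,-0.012,0.001,0,0,3]}}

```text
t: 25.45
tcp_pos: [432.5, 239.7, 188.4]
tcp_rot: [-0.0, 0.888, 0.46, -0.001]
ft_force: [-0.4, -0.6, 0.4]
opening: 51.5
```

```bash
python3 - <<'E'
from h import *
w=capture("wrist");s=sensors.read_state();print(s["tcp_pos"].round(1),s["opening"].round(1))
print(proj(w,[[431.6,240.7,33]]).round())
r=fit(w,"plate_thin",[431.6,240.7,-34.3]);print(r.x.round(1),round(r.fun,3));x=r.x
plan([((x[0],x[1],90),tool(x[2]+90),7)])
t=capture("top");cv2.imwrite("pics/t2.png",cv2.resize(t["image"][80:170,170:330],None,fx=5,fy=5,interpolation=cv2.INTER_CUBIC)[...,::-1])
E
```

```text
Traceback (most recent call last):
AttributeError: 'float' object has no attribute 'round'
```

```bash
python3 - <<'E'
from h import *
w=capture("wrist");s=sensors.read_state();print(s["tcp_pos"].round(1))
print(proj(w,[[431.6,240.7,33]]).round())
r=fit(w,"plate_thin",[431.6,240.7,-34.3]);print(r.x.round(1),round(r.fun,3));x=r.x
plan([((x[0],x[1],90),tool(x[2]+90),7)])
t=capture("top");cv2.imwrite("pics/t2.png",cv2.resize(t["image"][80:170,170:330],None,fx=5,fy=5,interpolation=cv2.INTER_CUBIC)[...,::-1])
E
```

```text
[432.  239.5 188.6]
[[255. 170.]]
[430.7 240.6 -34.9] 0.044
[0, 0, 0.014, 0, 0, 0, 0, 0, 0.014, 0, 0, 0, 0, 0, 0.014, 0, 0, 0, 0, 0, 0.014, 0, 0, 0, 0, -0.001, 0.014, 0, 0, -0.1]
[0, 0, 0.014, 0, 0.1, 0, 0, -0.001, 0.015, -0.1, 0, -0.1, 0, 0, 0, 0, 0, 0, 0, 0, 0, 0, 0, 0, 0, 0, 0, 0, 0, 0]
ends [430.1 240.6  89.6] max [0.    0.001 0.015 0.1   0.1   0.1  ]
```

View pics/t2.png

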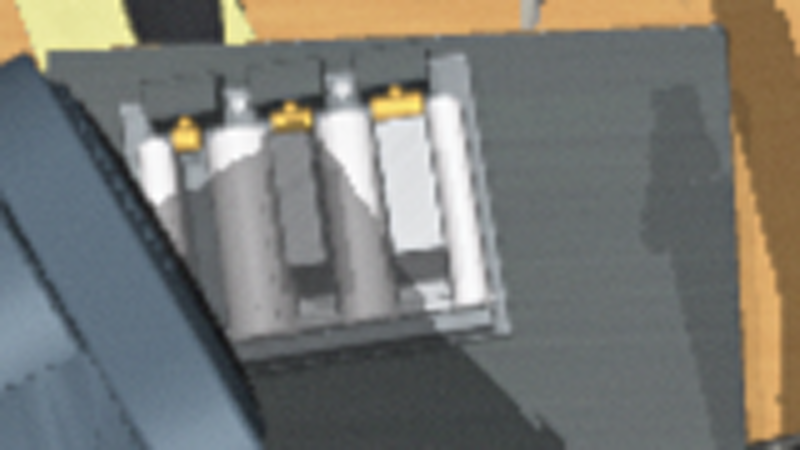

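Top view: the mid plate sits at (300,195) like the thick one, and its catch at (290,117) is in line with the other two, so it is forward over the foot. The thin plate is next.

Call:
{"name": "arm_command", "arguments": {"plan": [0,-0.001,0.014,0,0,0,0,0,0.014,0,0,0,0,0,0.014,0,0,0,0,0,0.014,0,0,0,0,-0.001,0.014,0,0,-0.1]}}

```text
t: 26.22
tcp_pos: [433.1, 240.5, 112.8]
tcp_rot: [0.0, 0.886, 0.463, -0.001]
ft_force: [-0.0, -0.1, 0.2]
opening: 51.5
```

```bash
python3 - <<'E'
from h import *
s=sensors.read_state();print(s["tcp_pos"].round(1))
plan([((430.7,240.6,38),tool(55.1),7)])
E
```

```text
[433.1 240.5 112.8]
[0, 0, 0.011, 0, 0, 0, 0, 0, 0.011, 0, 0, 0, 0, 0, 0.011, 0, 0, 0, 0, -0.001, 0.01, 0, 0, 0, 0, 0, 0.011, 0, 0, 0]
[-0.001, -0.001, 0.01, 0, 0.1, 0, 0, 0, 0.011, 0, 0, 0.1, 0, 0, 0, 0, 0, 0, 0, 0, 0, 0, 0, 0, 0, 0, 0, 0, 0, 0]
ends [430.8 240.7  37.8] max [0.001 0.001 0.011 0.    0.1   0.1  ]
```

Call:
{"name": "arm_command", "arguments": {"plan": [0,-0.001,0.013,0,0,0,0,0,0.013,0,0,0,0,0,0.013,0,0,0,0,-0.001,0.013,0,0,0,0,0,0.01,0,0,0]}}

```text
t: 26.85
tcp_pos: [431.0, 240.9, 45.0]
tcp_rot: [0.0, 0.886, 0.463, -0.002]
ft_force: [0.5, -0.1, 0.3]
opening: 51.4
```

```bash
python3 - <<'E'
from h import *
s=sensors.read_state();print(s["tcp_pos"].round(1))
plan([((430.7,240.6,36),tool(55.1),3)])
E
```

```text
[431.  240.9  45. ]
[-0.0001, 0, 0.003, 0, 0.1, 0, -0.0002, 0, 0.003, 0, 0.1, 0, -0.0001, 0, 0.003, -0.1, 0.1, 0.1, 0, 0, 0, 0, 0, 0, 0, 0, 0, 0, 0, 0]
ends [430.7 240.6  36. ] max [0.0002 0.     0.003  0.1    0.1    0.1   ]
```

Call:
{"name": "arm_command", "arguments": {"plan": [0,0,0.003,0,0.1,0,0,0,0.003,0,0.1,0,0,0,0.003,0,0.1,0.1,0,0,0,0,0,0,0,0,0,0,0,0]}}

```text
t: 27.48
tcp_pos: [431.3, 241.1, 35.6]
tcp_rot: [-0.001, 0.887, 0.462, 0.0]
ft_force: [0.9, -1.0, -0.4]
opening: 51.2
```

Call:
{"name": "arm_command", "arguments": {"plan": [0,0,0,0,0,0,0,0,0,0,0,0,0,0,0,0,0,0,0,0,0,0,0,0,0,0,0,0,0,0], "hand": 1}}

```text
t: 28.1
tcp_pos: [431.5, 241.3, 35.9]
tcp_rot: [-0.001, 0.887, 0.462, 0.001]
ft_force: [-1.1, 0.3, -0.3]
opening: 11.1
```

```bash
python3 - <<'E'
from h import *
s=sensors.read_state();p=s["tcp_pos"];print(p.round(1),s["opening"])
pr=Q(s["tcp_rot"])*R.from_matrix(np.array([[0,1,0],[1,0,0],[0,0,-1]]))
print("tcp in plate",pr.inv().apply(p-[430.7,240.6,0]).round(1),pr.as_euler("zyx",degrees=True).round(1))
g=(pr.inv().apply(p-[430.7,240.6,0])[0],p[2])
q,r=tcp_for(-36,60,18.5,"plate_thin",g)
plan([(p+[0,0,70],Q(s["tcp_rot"]),3),((480,250,200),tool(75,8),7),(q,r,10)])
E
```

```text
[431.5 241.3  35.9] 11.105558328029609
tcp in plate [ 0.2  1.1 35.9] [-34.9  -0.    0.2]
[0, 0, -0.023, 0, 0, 0, 0, 0, -0.023, 0, 0, 0, 0, 0, -0.024, 0, 0, 0, 0.005, 0.005, -0.013, -1.1, 0.2, -2.8, 0.005, 0.005, -0.013, -1.1, 0.2, -2.9]
[0.005, 0.006, -0.013, -1.2, 0.2, -2.8, 0.004, 0.007, -0.013, -1.1, 0.2, -2.9, 0.004, 0.007, -0.013, -1.1, 0.1, -2.8, 0.004, 0.007, -0.013, -1.2, 0.2, -2.9, 0.003, 0.008, -0.013, -1.1, 0.1, -2.8]
[0.005, 0.013, 0.002, -1, 0.5, -2.1, 0.004, 0.014, 0.003, -1, 0.5, -2.1, 0.003, 0.014, 0.003, -1.1, 0.5, -2.1, 0.003, 0.014, 0.003, -1, 0.5, -2.1, 0.002, 0.014, 0.003, -1.1, 0.5, -2.1]
[0.002, 0.014, 0.004, -1, 0.5, -2.1, 0.002, 0.013, 0.004, -1.1, 0.5, -2.1, 0.001, 0.014, 0.004, -1, 0.5, -2.2, 0, 0.013, 0.004, -1.1, 0.5, -2.1, 0, 0.014, 0.005, -1, 0.5, -2.2]
ends [624.  258.7 195.9] max [0.005 0.014 0.024 1.2   0.5   2.9  ]
```

Call:
{"name": "arm_command", "arguments": {"plan": [0,0,-0.023,0,0,0,0,0,-0.023,0,0,0,0,0,-0.024,0,0,0,0.005,0.005,-0.013,-1.1,0.2,-2.8,0.005,0.005,-0.013,-1.1,0.2,-2.9]}}

```text
t: 28.72
tcp_pos: [443.6, 242.8, 132.8]
tcp_rot: [0.015, 0.862, 0.507, 0.01]
ft_force: [0.4, -0.1, -2.9]
opening: 10.6
```

Call:
{"name": "arm_command", "arguments": {"plan": [0.005,0.006,-0.013,-1.2,0.2,-2.8,0.004,0.007,-0.013,-1.1,0.2,-2.9,0.004,0.007,-0.013,-1.1,0.1,-2.8,0.004,0.007,-0.013,-1.2,0.2,-2.9,0.003,0.008,-0.013,-1.1,0.1,-2.8]}}

```text
t: 29.35
tcp_pos: [478.6, 248.8, 201.2]
tcp_rot: [0.056, 0.788, 0.612, 0.039]
ft_force: [-1.3, 0.8, -2.5]
opening: 11.3
```

```bash
python3 - <<'E'
from h import *
g=(.2,35.9);n="plate_thin";where(n,g)
q,r=tcp_for(-37,55,18.5,n,g)
plan([(q,r,10)])
E
```

```text
t29.4 px -186.8 dy 23.2 pz 72.9 tilt 7.8 dyaw -21.1 roll -0.4 F [-1.3  0.8 -2.5] M [0.06 0.13 0.05] open 11.3
[0.005, 0.013, 0.003, -1.1, 0.5, -2, 0.004, 0.014, 0.003, -1.1, 0.5, -2.1, 0.003, 0.014, 0.003, -1.1, 0.5, -2, 0.003, 0.014, 0.004, -1.1, 0.5, -2.1, 0.002, 0.014, 0.004, -1, 0.5, -2]
[0.002, 0.013, 0.004, -1.1, 0.6, -2.1, 0.002, 0.014, 0.005, -1, 0.5, -2, 0.001, 0.013, 0.005, -1.1, 0.6, -2.1, 0, 0.013, 0.005, -1, 0.5, -2, 0, 0.014, 0.005, -1.1, 0.6, -2.1]
ends [622.7 258.5 191.1] max [0.005 0.014 0.005 1.1   0.6   2.1  ]
```

Call:
{"name": "arm_command", "arguments": {"plan": [0.005,0.013,0.003,-1.1,0.5,-2,0.004,0.014,0.003,-1.1,0.5,-2.1,0.003,0.014,0.003,-1.1,0.5,-2,0.003,0.014,0.004,-1.1,0.5,-2.1,0.002,0.014,0.004,-1,0.5,-2]}}

```text
t: 29.98
tcp_pos: [552.4, 253.4, 196.2]
tcp_rot: [0.083, 0.724, 0.681, 0.08]
ft_force: [-0.5, -0.4, -2.2]
opening: 11.0
```

Call:
{"name": "arm_command", "arguments": {"plan": [0.002,0.013,0.004,-1.1,0.6,-2.1,0.002,0.014,0.005,-1,0.5,-2,0.001,0.012,0.004,-1.1,0.6,-2.1,0,0.01,0.003,-1,0.5,-1.7,0,0.006,0.002,-0.6,0.4,-1.2]}}

```text
t: 30.6
tcp_pos: [610.3, 257.8, 190.0]
tcp_rot: [0.104, 0.659, 0.736, 0.116]
ft_force: [0.5, 0.3, -1.2]
opening: 11.0
```

```bash
python3 - <<'E'
from h import *
g=(.2,35.9);n="plate_thin";where(n,g)
q,r=tcp_for(-37,45,18.5,n,g)
plan([(q,r,4)])
E
```

```text
t30.6 px -49.7 dy 1.2 pz 54.4 tilt 17.9 dyaw -0.4 roll 0.0 F [ 0.5  0.3 -1.2] M [0.01 0.4  0.04] open 11.0
[-0.0002, 0.0022, 0.0031, -0.1, 0, -0.1, -0.0002, 0.0022, 0.0031, -0.2, 0, -0.1, -0.0002, 0.0022, 0.0031, -0.1, 0, -0.1, -0.0002, 0.0022, 0.003, -0.2, 0.1, -0.1, 0, 0, 0, 0, 0, 0]
ends [622.5 258.4 181. ] max [0.0002 0.0022 0.0031 0.2    0.1    0.1   ]
```

Call:
{"name": "arm_command", "arguments": {"plan": [0,0.002,0.003,-0.1,0,-0.1,-0.0003,0.002,0.003,-0.2,0,-0.1,-0.0002,0.002,0.003,-0.1,0,-0.1,-0.0002,0.002,0.003,-0.2,0.1,-0.1,0,0,0,0,0,0]}}

```text
t: 31.22
tcp_pos: [621.5, 258.2, 179.6]
tcp_rot: [0.106, 0.656, 0.738, 0.12]
ft_force: [-0.7, 0.5, -2.1]
opening: 11.4
```

```bash
python3 - <<'E'
from h import *
import pickle
g=(.2,35.9);n="plate_thin";where(n,g)
w=capture("wrist");pickle.dump((w,sensors.read_state()),open("w5.pkl","wb"))
c=cv2.resize(w["image"][40:240,130:370],None,fx=3.3,fy=3,interpolation=cv2.INTER_CUBIC);cv2.imwrite("pics/c5.png",c[...,::-1])
toc=lambda uv:((uv+.5-[130,40])*[3.3,3]).round(1).tolist()
s=sensors.read_state();rot=Q(s["tcp_rot"])*R.from_matrix(np.array([[0,1,0],[1,0,0],[0,0,-1]]))
for X in([-50,6,8],[-50,-6,8],[-34,6,8],[-34,-6,8],[-34,6,66],[-34,-6,66]):
    print("plate",X,toc(proj(w,s["tcp_pos"]+rot.apply(np.array(X)-[g[0],0,g[1]]))[0]))
Rz=R.from_euler("z",6.7,degrees=True)
for nm,X in(("floor",[-44,59.3,0]),("floor",[-44,44.7,0]),("bar",[-44,52,13]),("catch",[46.5,52,17]),("wallA apex",[-44,27.5,26]),("wallA apex r",[52,27.5,26]),("base front",[-63,85,0]),("stop in",[-51.5,52,16])): print(nm,X,toc(proj(w,RK["o"]+Rz.apply(X))[0]))
E
```

```text
t31.2 px -38.1 dy 0.0 pz 43.7 tilt 18.4 dyaw -0.0 roll -0.0 F [-0.7  0.5 -2.1] M [-0.07  0.4   0.02] open 11.4
plate [-50, 6, 8] [449.2, 292.5]
plate [-50, -6, 8] [372.7, 292.5]
plate [-34, 6, 8] [448.1, 382.7]
plate [-34, -6, 8] [373.7, 382.8]
plate [-34, 6, 66] [466.5, 497.7]
plate [-34, -6, 66] [357.9, 497.8]
floor [-44, 59.3, 0] [448.0, 166.6]
floor [-44, 44.7, 0] [372.4, 166.6]
bar [-44, 52, 13] [410.3, 189.7]
catch [46.5, 52, 17] [410.1, 540.4]
wallA apex [-44, 27.5, 26] [269.6, 215.5]
wallA apex r [52, 27.5, 26] [301.6, 581.3]
base front [-63, 85, 0] [590.6, 74.5]
stop in [-51.5, 52, 16] [410.4, 158.6]
```

View pics/c5.png

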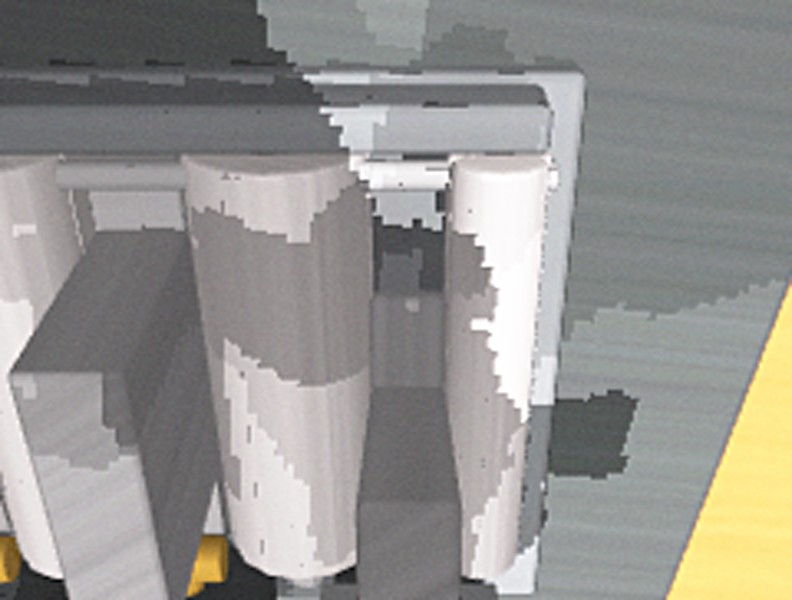

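Crop: the held thin plate's tab is at columns 372–444 (row 295), and the thin slot runs between wall edges at 372 and 447. It is centred to about 0.3 mm. Descending.

```bash
python3 - <<'E'
from h import *
g=(.2,35.9);n="plate_thin"
a,r=tcp_for(-38,10,18.5,n,g,.3);b,r=tcp_for(-38,1.5,18.5,n,g,.3)
plan([(a,r,10),(b,r,5)])
E
```

```text
[0, -0.0011, 0.0032, 0, 0, 0, 0, -0.0011, 0.0032, 0, 0, 0, 0, -0.0011, 0.0032, 0, 0, 0, 0, -0.001, 0.0032, 0, 0, 0, 0, -0.0011, 0.0032, 0, 0, 0]
[0.0001, -0.001, 0.0032, 0, 0, 0, 0, -0.0011, 0.0032, 0, 0, 0, 0.0001, -0.001, 0.0032, 0, 0, 0, 0, -0.0011, 0.0032, 0, 0, 0, 0.0001, -0.001, 0.0033, -0.1, 0, 0]
[0, -0.0005, 0.0016, 0, 0, 0, 0, -0.0006, 0.0016, 0, 0, 0, 0, -0.0005, 0.0016, 0, 0, 0, 0, -0.0006, 0.0016, 0, 0, 0, 0, -0.0005, 0.0016, 0, 0, 0]
ends [621.5 258.6 137.5] max [0.0001 0.0011 0.0033 0.1    0.     0.    ]
```

Call:
{"name": "arm_command", "arguments": {"plan": [0,-0.0011,0.0032,0,0,0,0,-0.0011,0.0032,0,0,0,0,-0.0011,0.0032,0,0,0,0,-0.001,0.0032,0,0,0,0,-0.0011,0.0032,0,0,0]}}

```text
t: 31.9
tcp_pos: [621.4, 258.4, 162.1]
tcp_rot: [0.106, 0.656, 0.738, 0.12]
ft_force: [-0.1, -0.8, -1.4]
opening: 11.3
```

Call:
{"name": "arm_command", "arguments": {"plan": [0.0001,-0.001,0.0032,0,0,0,0,-0.0011,0.0032,0,0,0,0.0001,-0.001,0.0032,0,0,0,0,-0.0011,0.0032,0,0,0,0.0001,-0.0005,0.002,-0.1,0,0]}}

```text
t: 32.52
tcp_pos: [621.5, 258.6, 145.2]
tcp_rot: [0.107, 0.656, 0.737, 0.12]
ft_force: [-0.7, -0.1, -0.6]
opening: 11.6
```

```bash
python3 - <<'E'
from h import *
g=(.2,35.9);n="plate_thin";where(n,g)
b,r=tcp_for(-38,1.2,18.5,n,g,.3)
plan([(b,r,5)])
E
```

```text
t32.5 px -38.0 dy 0.4 pz 9.2 tilt 18.5 dyaw -0.0 roll -0.0 F [-0.7 -0.1 -0.6] M [-0.06  0.45  0.  ] open 11.6
[0, -0.0005, 0.0015, 0, 0, 0, 0, -0.0005, 0.0015, 0, 0, 0, 0, -0.0005, 0.0015, 0, 0, 0, -0.0001, -0.0005, 0.0016, 0, 0, 0, 0, -0.0005, 0.0015, 0, 0, 0]
ends [621.5 258.5 137.2] max [0.0001 0.0005 0.0016 0.     0.     0.    ]
```

Call:
{"name": "arm_command", "arguments": {"plan": [0,-0.0005,0.0015,0,0,0,0,-0.0005,0.0015,0,0,0,0,-0.0005,0.0015,0,0,0,0,-0.0005,0.0015,0,0,0,0,-0.0005,0.0013,0,0,0]}}

```text
t: 33.15
tcp_pos: [621.5, 258.7, 137.2]
tcp_rot: [0.107, 0.656, 0.737, 0.12]
ft_force: [0.3, -0.0, -2.6]
opening: 11.4
```

Call:
{"name": "arm_command", "arguments": {"plan": [0,-0.0001,0.0004,0,0,0,0,-0.0001,0.0003,0,0,0,0,-0.0001,0.0003,0,0,0,0,0,0,0,0,0,0,0,0,0,0,0]}}

```text
t: 33.78
tcp_pos: [621.6, 258.7, 136.1]
tcp_rot: [0.107, 0.656, 0.737, 0.121]
ft_force: [0.0, -0.2, -1.4]
opening: 11.3
```

```bash
python3 - <<'E'
from h import *
g=(.2,35.9);n="plate_thin";where(n,g)
b,r=tcp_for(-47,.3,18.5,n,g,.3)
plan([(b,r,5)])
E
```

```text
t33.8 px -37.8 dy 0.5 pz 0.1 tilt 18.6 dyaw -0.0 roll 0.0 F [ 0.  -0.2 -1.4] M [-0.01  0.42  0.02] open 11.3
[0, -0.0017, -0.0006, 0, 0, 0, 0, -0.0017, -0.0006, 0, 0, 0, -0.0001, -0.0017, -0.0006, 0, 0, 0, 0, -0.0017, -0.0006, 0, 0, 0, -0.0001, -0.0018, -0.0007, 0.1, 0, 0]
ends [612.6 257.5 136.3] max [0.0001 0.0018 0.0007 0.1    0.     0.    ]
```

Same steps as for the mid plate: slide under the bar, then swing.

Call:
{"name": "arm_command", "arguments": {"plan": [0,-0.0017,-0.0006,0,0,0,0,-0.0017,-0.0006,0,0,0,0,-0.0017,-0.0006,0,0,0,0,-0.0017,-0.0006,0,0,0,0,-0.0017,-0.0006,0,0,0]}}

```text
t: 34.4
tcp_pos: [612.0, 257.6, 136.3]
tcp_rot: [0.107, 0.656, 0.737, 0.121]
ft_force: [-0.2, -1.3, -2.3]
opening: 10.9
```

```bash
python3 - <<'E'
from h import *
g=(.2,35.9);n="plate_thin";where(n,g)
b,r=tcp_for(-49.5,.3,15.5,n,g,.3)
plan([(b,r,5)])
E
```

```text
t34.4 px -47.5 dy 0.5 pz 0.3 tilt 18.6 dyaw -0.0 roll 0.0 F [-0.2 -1.3 -2.3] M [-0.04  0.39  0.01] open 10.9
[0, 0, 0.0004, 0.6, 0, 0, 0, 0, 0.0004, 0.6, 0, 0, -0.0001, 0, 0.0004, 0.6, 0, 0, 0, 0, 0.0004, 0.6, 0, 0, -0.0001, 0, 0.0005, 0.7, 0, 0]
ends [612.6 257.5 134.3] max [1.e-04 0.e+00 5.e-04 7.e-01 0.e+00 0.e+00]
```

Call:
{"name": "arm_command", "arguments": {"plan": [0,0,0.0004,0.6,0,0,0,0,0.0004,0.6,0,0,-0.0001,0,0.0004,0.6,0,0,0,0,0.0004,0.6,0,0,-0.0001,0,0.0005,0.7,0,0]}}

```text
t: 35.02
tcp_pos: [612.8, 257.5, 134.3]
tcp_rot: [0.088, 0.659, 0.741, 0.099]
ft_force: [0.1, 0.1, -1.7]
opening: 11.2
```

```bash
python3 - <<'E'
from h import *
g=(.2,35.9);n="plate_thin";where(n,g)
b,r=tcp_for(-50.0,.2,11.8,n,g,.3)
c,r2=tcp_for(-50.6,.2,8,n,g,.3)
plan([(b,r,5),(c,r2,5)])
E
```

```text
t35.0 px -49.6 dy 0.3 pz 0.4 tilt 15.3 dyaw -0.0 roll 0.0 F [ 0.1  0.1 -1.7] M [-0.01  0.34 -0.02] open 11.2
[0, 0.0003, 0.0006, 0.7, 0, 0, 0, 0.0003, 0.0006, 0.7, 0, 0, 0, 0.0004, 0.0007, 0.7, 0, 0, 0, 0.0003, 0.0006, 0.7, 0, 0, 0, 0.0004, 0.0006, 0.7, 0, 0]
[0, 0.0003, 0.0007, 0.8, 0, 0, 0, 0.0004, 0.0007, 0.7, 0, 0, 0, 0.0003, 0.0006, 0.8, 0, 0, 0, 0.0004, 0.0006, 0.7, 0, 0, 0, 0.0004, 0.0007, 0.8, 0, 0]
ends [617.5 258.1 128.7] max [0.e+00 4.e-04 7.e-04 8.e-01 0.e+00 0.e+00]
```

Call:
{"name": "arm_command", "arguments": {"plan": [0,0.0003,0.0006,0.7,0,0,0,0.0003,0.0006,0.7,0,0,0,0.0004,0.0007,0.7,0,0,0,0.0003,0.0006,0.7,0,0,0,0.0004,0.0006,0.7,0,0]}}

```text
t: 35.65
tcp_pos: [615.5, 257.8, 131.4]
tcp_rot: [0.067, 0.661, 0.743, 0.075]
ft_force: [0.6, 0.2, -1.7]
opening: 11.2
```

Call:
{"name": "arm_command", "arguments": {"plan": [0,0.0003,0.0007,0.8,0,0,0,0.0004,0.0007,0.7,0,0,0,0.0003,0.0006,0.8,0,0,0,0.0004,0.0006,0.7,0,0,0,0.0004,0.0007,0.8,0,0]}}

```text
t: 36.28
tcp_pos: [617.2, 258.1, 128.2]
tcp_rot: [0.043, 0.663, 0.746, 0.048]
ft_force: [-2.8, -0.1, 0.0]
opening: 11.3
```

```bash
python3 - <<'E'
from h import *
g=(.2,35.9);n="plate_thin";where(n,g)
b,r=tcp_for(-50.6,.2,4,n,g,.3)
plan([(b,r,5)])
E
```

```text
t36.3 px -51.3 dy 0.4 pz 0.2 tilt 7.4 dyaw 0.0 roll 0.0 F [-2.8 -0.1  0. ] M [-0.04  0.62 -0.09] open 11.3
[0, 0.0006, 0.0006, 0.7, 0, 0, 0, 0.0005, 0.0006, 0.7, 0, 0, 0, 0.0006, 0.0006, 0.7, 0, 0, 0, 0.0006, 0.0006, 0.6, 0, 0, -0.0001, 0.0005, 0.0006, 0.7, 0, 0]
ends [620.2 258.4 125.6] max [1.e-04 6.e-04 6.e-04 7.e-01 0.e+00 0.e+00]
```

Call:
{"name": "arm_command", "arguments": {"plan": [0,0.0005,0.0006,0.7,0,0,0,0.0005,0.0006,0.7,0,0,0,0.0005,0.0006,0.7,0,0,0,0.0005,0.0006,0.7,0,0,0,0.0005,0.0006,0.7,0,0]}}

```text
t: 36.9
tcp_pos: [619.7, 258.3, 124.9]
tcp_rot: [0.021, 0.664, 0.747, 0.023]
ft_force: [-1.8, -0.1, -1.1]
opening: 10.9
```

Call:
{"name": "arm_command", "arguments": {"plan": [0,0.0006,0.0006,0.7,0,0,0,0.0006,0.0006,0.7,0,0,0,0.0006,0.0006,0.7,0,0,0,0.0005,0.0006,0.7,0,0,0,0.0005,0.0005,0.7,0,0]}}

```text
t: 37.52
tcp_pos: [623.6, 258.8, 122.0]
tcp_rot: [-0.001, 0.665, 0.747, -0.001]
ft_force: [0.4, 0.5, -1.6]
opening: 10.9
```

```bash
python3 - <<'E'
from h import *
g=(.2,35.9);n="plate_thin";where(n,g)
E
```

```text
t37.5 px -49.9 dy 0.3 pz 0.2 tilt -0.1 dyaw 0.0 roll 0.0 F [ 0.4  0.5 -1.6] M [-0.01 -0.02  0.03] open 10.9
```

The force vanished at level, so the catch snapped. Releasing, rising, and pressing to check.

Call:
{"name": "arm_command", "arguments": {"plan": [0,0,0,0,0,0,0,0,0,0,0,0,0,0,0,0,0,0,0,0,0,0,0,0,0,0,0,0,0,0], "hand": 0.3}}

```text
t: 38.15
tcp_pos: [624.8, 259.1, 122.8]
tcp_rot: [0.0, 0.665, 0.747, 0.0]
ft_force: [1.3, 0.0, -0.3]
opening: 29.9
```

Call:
{"name": "arm_command", "arguments": {"plan": [0,0,-0.006,0,0,0,0,0,-0.01,0,0,0,0,0,-0.012,0,0,0,0,0,-0.012,0,0,0,0,0,-0.012,0,0,0]}}

```text
t: 38.78
tcp_pos: [624.7, 259.1, 178.7]
tcp_rot: [0.0, 0.665, 0.747, 0.001]
ft_force: [0.0, 0.1, -0.6]
opening: 29.9
```

```bash
python3 - <<'E'
from h import *
t=RK["o"]+R.from_euler("z",6.7,degrees=True).apply([23,52.2,78])
s=sensors.read_state();print(s["tcp_pos"].round(1),s["opening"])
plan([(t,tool(96.7),5)])
E
```

```text
[624.7 259.1 178.7] 29.928335402338966
[-0.0001, 0.0043, 0.0029, 0, 0, 0, 0, 0.0043, 0.0029, 0, 0, 0, -0.0001, 0.0043, 0.003, 0, 0, 0, 0, 0.0043, 0.0029, 0, 0, 0, -0.0001, 0.0044, 0.003, 0.1, 0, 0]
ends [646.2 261.3 164. ] max [0.0001 0.0044 0.003  0.1    0.     0.    ]
```

Call:
{"name": "arm_command", "arguments": {"plan": [0,0.0043,0.002,0,0,0,0,0.0043,0.002,0,0,0,0,0.0043,0.003,0,0,0,0,0.0043,0.003,0,0,0,0,0.004,0.003,0,0,0], "hand": 1}}

```text
t: 39.4
tcp_pos: [647.4, 261.7, 164.9]
tcp_rot: [0.0, 0.665, 0.747, 0.001]
ft_force: [0.0, -0.7, -1.0]
opening: 0.4
```

Call:
{"name": "arm_command", "arguments": {"plan": [0,0,0.003,0,0,0,0,0,0.003,0,0,0,0,0,0.002,0,0,0,0,0,0.001,0,0,0,0,0,0,0,0,0]}}

```text
t: 40.02
tcp_pos: [647.1, 261.6, 154.5]
tcp_rot: [-0.0, 0.665, 0.747, 0.0]
ft_force: [0.6, -0.3, 0.4]
opening: -0.3
```

Call:
{"name": "arm_command", "arguments": {"plan": [0,0,0.001,0,0,0,0,0,0.001,0,0,0,0,0,0.0005,0,0,0,0,0,0.0005,0,0,0,0,0,0,0,0,0]}}

```text
t: 40.65
tcp_pos: [647.3, 261.8, 152.2]
tcp_rot: [0.0, 0.665, 0.747, 0.001]
ft_force: [-0.2, -0.1, -0.4]
opening: 0.0
```

Call:
{"name": "arm_command", "arguments": {"plan": [0,0,0.0008,0,0,0,0,0,0.001,0,0,0,0,0,0.0012,0,0,0,0,0,0.0014,0,0,0,0,0,0.0014,0,0,0]}}

```text
t: 41.28
tcp_pos: [647.5, 262.2, 152.1]
tcp_rot: [0.001, 0.664, 0.747, 0.003]
ft_force: [-3.4, -0.8, 10.2]
opening: 0.1
```

Call:
{"name": "arm_command", "arguments": {"plan": [0,0,-0.01,0,0,0,0,0,-0.02,0,0,0,0,-0.01,-0.03,0,0,0,0,-0.03,-0.03,0,0,0,0,-0.03,-0.02,0,0,0]}}

```text
t: 41.9
tcp_pos: [576.8, 253.2, 263.4]
tcp_rot: [0.0, 0.665, 0.747, 0.002]
ft_force: [0.9, -0.4, 0.3]
opening: -0.4
```

Call:
{"name": "arm_command", "arguments": {"plan": [0,-0.04,-0.01,0,0,0,0,-0.04,0,0,0,0,0,-0.04,0,0,0,0,0,-0.03,0,0,0,0,0,-0.01,0,0,0,0]}}

```text
t: 42.52
tcp_pos: [413.4, 234.3, 277.1]
tcp_rot: [0.002, 0.665, 0.747, 0.005]
ft_force: [0.0, -0.2, -0.5]
opening: -0.2
```

```bash
python3 - <<'E'
from h import *
t=capture("top");w=capture("wrist")
a=cv2.resize(t["image"][75:175,160:330],None,fx=4,fy=4,interpolation=cv2.INTER_CUBIC)
w2=w["image"];o=np.zeros((400+0,800,3),np.uint8);o[:400,:680]=a
cv2.imwrite("pics/f1.png",a[...,::-1]);cv2.imwrite("pics/f2.png",w2[...,::-1])
for n in("jar","tape","coupling","slot_mid","plate_thin","plate_mid","plate_thick"):
    print(n,[(np.round(q["position"]).tolist(),round(q["conf"],2)) for q in spot_point(n,t)])
E
```

```text
jar [([633.0, 156.0, 87.0], 0.34), ([655.0, -75.0, -3.0], 0.17)]
tape [([629.0, 205.0, 88.0], 0.27)]
coupling [([658.0, -74.0, -0.0], 0.66), ([586.0, 148.0, 89.0], 0.26)]
slot_mid [([629.0, 206.0, 84.0], 0.62), ([656.0, -75.0, -4.0], 0.41)]
plate_thin [([605.0, -166.0, -2.0], 0.59)]
plate_mid [([628.0, 205.0, 88.0], 0.69)]
plate_thick [([634.0, 152.0, 90.0], 0.74), ([580.0, 203.0, 86.0], 0.48)]
```

View pics/f1.png

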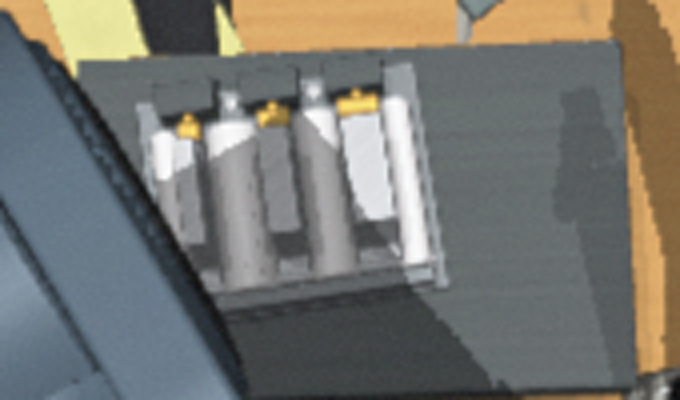

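Top view: all three plates are at equal depth, and the catches at (188,125), (272,113) and (357,101) are evenly collinear, so all are forward. The arm is clear of everything.

```bash
python3 - <<'E'
from h import *
a=capture("scene")
for n in("jar","tape","plate_thin","plate_mid"):
    print(n,[(np.round(q["position"]).tolist(),round(q["conf"],2)) for q in spot_point(n,a)][:3])
print(close_job())
E
```

```text
jar [([626.0, 413.0, -3.0], 0.86)]
tape [([506.0, 372.0, 2.0], 0.92), ([632.0, 203.0, 89.0], 0.57), ([576.0, 201.0, 86.0], 0.33)]
plate_thin [([599.0, -164.0, -2.0], 0.73), ([623.0, 259.0, 90.0], 0.68), ([299.0, 210.0, 5.0], 0.64)]
plate_mid [([628.0, 207.0, 87.0], 0.94)]
the job is handed in; nothing more can be done
None
```

Both loose grey plates are back in the rack, the 18 mm plate in the middle slot and the 12 mm plate in the left slot. I handed the job in with the arm clear. Each went in tilted about 18.5°, tab under the keeper bar, then swung down level.

- **Seated:** after releasing each plate I pressed its rear with about 10–11 N. Both tops held firm at z = 152.1 mm, against 152 expected. The sideways catch force dropped away as each plate came level.
- **Catches:** in the last top view all three lie in one even line, so the two new ones match the third plate's.
- **Other things:** the final scene picture puts the jar and tape within about 1 mm of where they started. The coupling showed about 2 mm from its first reading, within the network's accuracy. I did not check the third plate's pose closely, but it looks in place.
- **Disagreement:** in the last top picture the networks did not find the thin plate, which the arm partly hid. They also gave wrong places for the jar and tape. The scene camera found the thin plate in its slot at (623, 259, 90).

The job took about 43 s of the 72 s allowed. The highest force I read at the wrist was about 12 N.

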